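# Rattle-check of sealed optic housings

### The arm

A 6-joint arm with a two-finger parallel gripper is mounted at the origin on the work surface. World frame = base frame: x ahead of the robot, y to its left, z up, the work surface at z = 0. Lengths are in m, angles in degrees, forces in N, time in s.
With the tool pointing down it reaches from about 0.25 to 0.725 m from the base axis. Payload 9.7 kg.
Tool frame: the origin (TCP) lies midway between the tips of the shut fingers; the grasp point (between the pads) lies 19 mm behind it (grip_point_offset is the distance from the TCP to the grasp point, in m); y points along the fingers, z is the direction in which the jaws open and shut, and the axes are right-handed (so a half turn about y gives the same grasp; the last joint's range is limited). The gripper opens to 85 mm and grips with 20 to 120 N. Pads are 22 mm wide; open, the fingers measure 114 mm over their backs; the gripper's body (76 mm by 85 mm) begins 54 mm behind the grasp point. The pads swing forward as they close: fully open they stand 13 mm farther back than shut.
Start: joints at [71.219, 4.979, 10.078, 95.1, 0, 90], TCP at [0.177, 0.521, 0.204] pointing down, gripper open.
Joint ranges: [-179.16, 179.16], [-48.56, 103.87], [-65.8, 70.77], [-126.05, 130.52], [-82.76, 87.17], [-180, 180]. Speed limits (degrees/s): [127.2, 127.2, 147.25, 180, 180, 180].

### API

Orientations are given as [roll, pitch, yaw] about the fixed x, y, z axes, in that order (R = Rz(yaw) Ry(pitch) Rx(roll)).
In Python, from workcell import get_obs, camera, job_done, grip_point_offset gives the robot as it stands.
- The arm moves only by the tool move_arm, never from a script. Its argument "deltas" is a list that holds one entry, the list of rows, each a list of 4 numbers: the shift along the tool's x, y, z in m, then the turn about the tool's y in degrees. A call has 1 to 5 rows; each row is the pose to reach, as a shift and turn from the pose commanded when the call began, along the tool's axes at that moment; what a row does not reach only later rows make up. A row lasts 1/10 s, in which the tool goes at most 50 mm and 8.59 degrees, less where a joint would pass 70% of its speed; a pose out of reach is approached as far as the arm can. A call with a gripper value outside its range is refused whole. "claw" is the finger opening in m, from 0 to 0.0854, set as the call begins (left out, the last holds). The fingers move at their own pace and stop on an object; "newtons" is the grip in N (left out, the last holds). Time passes only in rows, so rows that repeat a pose let the fingers close. It gives the time, the measured TCP pose, the force and the opening at its end, in the units of the state.
- get_obs(): the state, without advancing time (a new reading comes with each control period).
- camera(name): name is "side" or "top" or "wrist"; returns a dict with "color" (480x640x3 uint8, blue, green, red), "range_z" (480x640 float32, m along the optical axis (not along the pixel's ray), 0 where there is no reading), "fx", "fy", "cx", "cy" (pixels), "T" (4x4, takes a point from camera to world coordinates). Camera axes: x right, y down, z forward; pixel columns grow to the right and rows downward; lengths in m; the calibration is good to about 2 mm. A picture is of the moment at which its call begins.
- job_done(): hands the job in, once; it reports no verdict.
The state is a dict: "time": time; "q": joint angles; "qd": joint speeds; "joint_efforts": joint torques, N m; "ee_pos": TCP position; "tcp_rot": TCP orientation; "wrist_force": force on the tool from outside, world axes, zero at the start; "torque": the same for the moment, N m; "opening": finger opening in m.
Only numpy, scipy, OpenCV 4.12 (cv2) and the standard library are available. Lean on these libraries where they do the work, as an engineer would, in place of code of your own. Each camera call takes 0.05 s, during which the arm holds its last target. There are 200 camera calls.

### The job

Some of the sealed black housings on the optics table may have come loose inside, which can only be felt: tip one end-down and then the other, and the weight of a loose one shifts from end to end. Lay every loose housing flat on the floor of the red tray and every sound one flat on the floor of the blue tray; then, once all are sorted, hang the yellow plate by its hole on the peg of the post to mark the batch as checked, and do not knock the amber jar over.

Things in the scene. Friction and masses are not known exactly. Their poses are not given: they have to be found in the camera images.
- housing_1_centre (a point): centre of a sealed black bar with steel ends and a blue band, 100 (x, its length) x 44 x 36 mm, 0.53 to 0.61 kg, on the table; None if absent. In a loose one a 0.3 kg core slides 48 mm along x: held by friction when level, it runs to the low end in 0.5 s if tipped 20 deg or more. Level moment about the middle after tipping one way, then the other, differs by 0.14 N m; in a sound one by 0
- housing_2_centre (a point): centre of a sealed black bar with steel ends and a blue band, 100 (x, its length) x 44 x 36 mm, 0.53 to 0.61 kg, on the table; None if absent. In a loose one a 0.3 kg core slides 48 mm along x: held by friction when level, it runs to the low end in 0.5 s if tipped 20 deg or more. Level moment about the middle after tipping one way, then the other, differs by 0.14 N m; in a sound one by 0
- housing_3_centre (a point): centre of a sealed black bar with steel ends and a blue band, 100 (x, its length) x 44 x 36 mm, 0.53 to 0.61 kg, on the table; None if absent. In a loose one a 0.3 kg core slides 48 mm along x: held by friction when level, it runs to the low end in 0.5 s if tipped 20 deg or more. Level moment about the middle after tipping one way, then the other, differs by 0.14 N m; in a sound one by 0
- housing_4_centre (a point): centre of a sealed black bar with steel ends and a blue band, 100 (x, its length) x 44 x 36 mm, 0.53 to 0.61 kg, on the table; None if absent. In a loose one a 0.3 kg core slides 48 mm along x: held by friction when level, it runs to the low end in 0.5 s if tipped 20 deg or more. Level moment about the middle after tipping one way, then the other, differs by 0.14 N m; in a sound one by 0
- housing_5_centre (a point): centre of a sealed black bar with steel ends and a blue band, 100 (x, its length) x 44 x 36 mm, 0.53 to 0.61 kg, on the table; None if absent. In a loose one a 0.3 kg core slides 48 mm along x: held by friction when level, it runs to the low end in 0.5 s if tipped 20 deg or more. Level moment about the middle after tipping one way, then the other, differs by 0.14 N m; in a sound one by 0
- tray_red: fixed open red tray for loose housings, 230 (x) x 190 (y) x 30 mm high, walls and floor 5 mm; origin at the centre of its underside; room for four housings, all along x, at x = +-55, y = +-43 mm. The two trays swap sides from start to start
- tray_blue: fixed open blue tray for sound housings, 230 (x) x 190 (y) x 30 mm high, walls and floor 5 mm; origin at the centre of its underside; room for four housings, all along x, at x = +-55, y = +-43 mm. The two trays swap sides from start to start
- plate_eye (a point): centre of the 24 mm round hole (axis x) in the yellow plate, 8 (x) x 50 (y) x 130 mm tall (z up), 0.12 kg, standing in a slotted rack; eye 105 mm above the lower edge. The lowest 30 mm are in the slot with 1 mm play each side: lift straight up 35 mm or more. Can be pinched across its 50 mm width level with the hole, leaving the hole clear
- plate_rack: fixed black slotted rack in which the plate stands at the start, 70 x 90 x 35 mm, the slot along y, 30 mm deep; origin at the centre of its underside
- post: fixed steel post, 13 mm thick, 178 mm high, on a 60 mm square foot; origin at the centre of its underside. A straight 8 mm peg leaves it along -x and rising: axis from (0, 0, 165) to its free tip (-55, 0, 185) mm in this frame. A plate hung with its x along the post's x (either way round) has its eye about 8 mm below the peg's axis and does not slide off
- dropper: bystander: small amber jar with a white cap, 44 mm diameter, 90 mm high, standing; origin at the centre of its underside, z up
Not all that is in view belongs to the job. Leave any turquoise look-alike of the part that bears plate_eye alone.

How it is judged:
By the outcome, as a careful person would: the job done as asked, in the order asked, and still so for the second after the job is handed in, with the robot touching nothing.
Of housing_1, housing_2, housing_3, housing_4, housing_5 only 3 to 4 are there at a start; the rules pass over those that are not, and their reading is None.
At some moment in a run one of housing_1, housing_2, housing_3, housing_4, housing_5 may be knocked a few centimetres aside while the robot is not near it.
It also fails if it takes over 210 s, if anything falls off the work surface, if the arm or the gripper's body presses on something with over 40 N, if the wrist force passes 120 N, or if a joint passes its speed limit or range.

## Working session

There is one attempt and no reset: what is moved stays moved. The work goes in short steps, Python scripts to look and compute and a tool call to move; the robot and the scene stay as the last step left them, time stands still between calls to the robot, and variables do not carry over. Pictures are saved under pics/ and viewed, about 12 in all and at most 16, crops included, and the job is handed in when it is done.

Besides the shell and the picture viewer there is one more tool, called as name(argument=value, ...), one argument or row to a line, values as JSON. move_arm: Moves the arm, as the interface text tells. Its arguments: {"type":"object","properties":{"deltas":{"type":"array"},"claw":{"type":"number"},"newtons":{"type":"number"}},"required":["deltas"]}

```bash
mkdir -p pics; ls
python3 - <<'E'
from workcell import *
import cv2
o=get_obs();print(o, grip_point_offset)
for n in("top","side"):
    c=camera(n);cv2.imwrite(f"pics/{n}0.png",c["color"]);print(n,c["fx"],c["fy"],c["cx"],c["cy"],c["T"].round(4).tolist())
E
```

```text
pics
{'time': 0.0, 'q': array([ 7.12176534e+01,  5.01097485e+00,  1.00335265e+01,  9.50985194e+01,
       -6.09834158e-04,  9.00010291e+01]), 'qd': array([ 0.01630369,  0.01971045, -0.03987681,  0.01988816, -0.06378411,
        0.03258155]), 'joint_efforts': array([-1.69666869e-04, -5.20388567e+01,  4.64805114e+01,  1.63569627e-02,
        1.37831626e-05,  6.21069532e-06]), 'ee_pos': array([0.17700381, 0.52046053, 0.20287598]), 'tcp_rot': array([-9.00759677e+01, -6.11198111e-04, -1.87833749e+01]), 'wrist_force': array([-0.58027538,  0.79547   , -0.19886929]), 'torque': array([ 0.0351038 , -0.00630291, -0.05256323]), 'opening': 0.08542589553821373} 0.0187
top 559.9404560543143 559.9404560543143 323.99005194034896 242.9685113100279 [[0.001, -0.9925, 0.1226, 0.3623], [-0.9999, -0.0027, -0.0129, 0.0197], [0.0131, -0.1225, -0.9924, 1.2288], [0.0, 0.0, 0.0, 1.0]]
side 456.7097983734411 456.7097983734411 319.01162916292725 239.2513279972892 [[0.9968, -0.058, 0.0542, 0.4489], [-0.0794, -0.7487, 0.6581, -0.6358], [0.0024, -0.6604, -0.7509, 0.8154], [0.0, 0.0, 0.0, 1.0]]
```

View pics/top0.png

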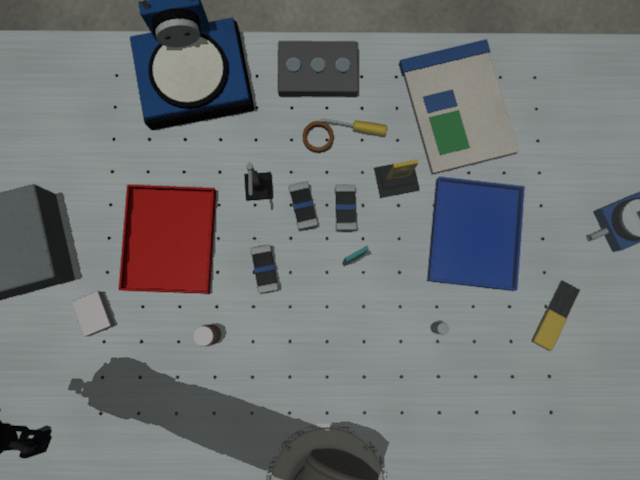

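View pics/side0.png

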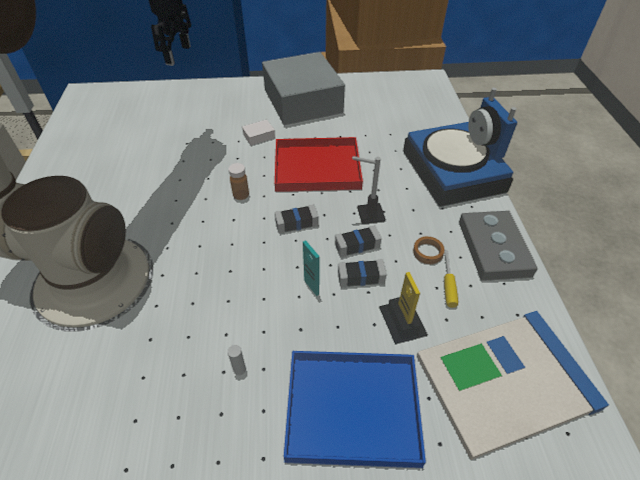

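Top view: housings are at (303,205), (346,208) and (264,268). The red tray is at (168,240), blue tray (476,234), post (258,185), yellow plate in its rack (403,172) and amber jar (207,335). Possible mistakes are the turquoise look-alike (355,255), the yellow screwdriver handle (370,128), the yellow/black eraser (556,315), the blue devices and the grey vial (440,327). I count three housings.

```bash
cat > h.py <<'E'
from workcell import *
import numpy as np, cv2
def pts(n):
    c=camera(n); z=c["range_z"]; v,u=np.mgrid[:480,:640]
    P=np.stack([(u-c["cx"])/c["fx"]*z,(v-c["cy"])/c["fy"]*z,z],-1)@c["T"][:3,:3].T+c["T"][:3,3]
    P[z==0]=np.nan
    return c,P
def rect(P,m):
    "centre, size along x-ish, yaw of long side in (-90,90]"
    (cx,cy),(w,h),a=cv2.minAreaRect(P[m][:,:2].astype(np.float32)*1000)
    if w<h: w,h,a=h,w,a+90
    a=(a+90)%180-90
    return round(cx,1),round(cy,1),round(w,1),round(h,1),round(a,1)
def housings(c,P):
    hsv=cv2.cvtColor(c["color"],cv2.COLOR_BGR2HSV)
    m=(P[...,2]>.02)&(P[...,2]<.05)
    n,l,s,ce=cv2.connectedComponentsWithStats(cv2.erode(m.astype(np.uint8),np.ones((1,1))))
    for i in range(1,n):
        if 300<s[i,4]<5000: print("comp",ce[i].round(),s[i,4],rect(P,l==i), "z",np.nanmedian(P[l==i][:,2]).round(4))
E
python3 - <<'E'
from h import *
for n in("top","side"):
    c,P=pts(n);print(n);housings(c,P)
    hsv=cv2.cvtColor(c["color"],cv2.COLOR_BGR2HSV);H,S,V=cv2.split(hsv)
    for nm,m in dict(red=((H<6)|(H>174))&(S>150)&(V>60),blue=(H>105)&(H<125)&(S>120),yel=(H>20)&(H<32)&(S>150),turq=(H>80)&(H<98)&(S>100),amber=(H>5)&(H<16)&(S>80)).items():
        k,l,s,ce=cv2.connectedComponentsWithStats(m.astype(np.uint8))
        for i in range(1,k):
            if s[i,4]>100:
                q=P[l==i];print(nm,ce[i].round(),s[i,4],rect(P,(l==i)&~np.isnan(P[...,0])),"z",np.nanpercentile(q[:,2],[2,50,98]).round(3))
    m=(P[...,2]>.11)&(P[...,2]<.2)&(P[...,0]>.3)&(P[...,0]<.65)&(abs(P[...,1])<.35)
    q=P[m];print("tall",len(q),q[::max(1,len(q)//25)].round(3).tolist())
    if n=="top":
        cv2.imwrite("pics/crop.png",cv2.resize(c["color"][140:300,230:430],None,fx=4,fy=3.6,interpolation=cv2.INTER_CUBIC))
E
```

```text
top
comp [208. 103.] 986 (843.1, 244.2, 306.0, 156.9, -39.9) z 0.043
comp [317.  67.] 4236 (909.8, 20.0, 180.1, 123.3, 89.7) z 0.0352
comp [396. 178.] 441 (659.8, -156.3, 74.2, 40.6, -78.4) z 0.0345
comp [479. 231.] 1165 (535.9, -327.8, 230.8, 192.0, -6.4) z 0.0289
comp [302. 205.] 909 (594.3, 51.4, 102.5, 44.0, 13.1) z 0.0351
comp [164. 236.] 1159 (521.9, 344.6, 230.7, 192.1, -1.9) z 0.0287
comp [345. 207.] 921 (590.0, -41.4, 100.8, 43.7, 0.2) z 0.0351
comp [ 52. 247.] 712 (487.7, 590.9, 247.5, 119.9, -20.9) z 0.0351
comp [613. 225.] 894 (564.1, -628.7, 132.3, 102.7, -4.5) z 0.0386
comp [264. 268.] 954 (455.8, 133.7, 101.8, 43.9, 10.8) z 0.035
comp [ 91. 313.] 1143 (360.4, 498.0, 80.8, 62.4, 22.6) z 0.0295
red [169. 240.] 8765 (520.6, 343.7, 228.1, 189.8, -2.0) z [-0.     0.005  0.031]
blue [188.  60.] 4864 (890.7, 297.9, 229.8, 194.9, -78.7) z [0.051 0.07  0.181]
blue [444.  56.] 1053 (941.0, -268.7, 205.2, 31.6, -75.5) z [0.019 0.024 0.029]
blue [440. 101.] 459 (834.7, -256.5, 67.0, 37.6, -73.1) z [0.016 0.021 0.026]
blue [476. 234.] 8696 (535.0, -328.1, 229.4, 191.2, -6.5) z [0. 
[... 3025 characters left out ...]
 0.072]
amber [428. 249.] 327 (753.9, 16.0, 69.1, 66.0, -89.1) z [0.005 0.019 0.022]
tall 406 [[0.587, 0.145, 0.189], [0.597, 0.143, 0.187], [0.598, 0.143, 0.184], [0.591, 0.144, 0.181], [0.628, 0.151, 0.173], [0.622, 0.149, 0.172], [0.623, 0.143, 0.174], [0.637, 0.147, 0.168], [0.65, 0.149, 0.159], [0.639, 0.147, 0.15], [0.649, 0.147, 0.143], [0.644, 0.144, 0.137], [0.648, 0.145, 0.127], [0.644, 0.146, 0.118], [0.647, 0.143, 0.111], [0.466, -0.039, 0.123], [0.468, -0.042, 0.12], [0.481, -0.055, 0.131], [0.475, -0.057, 0.127], [0.486, -0.064, 0.132], [0.482, -0.066, 0.129], [0.482, -0.069, 0.126], [0.484, -0.072, 0.123], [0.484, -0.072, 0.117], [0.489, -0.082, 0.123], [0.489, -0.081, 0.112]]
```

View pics/crop.png

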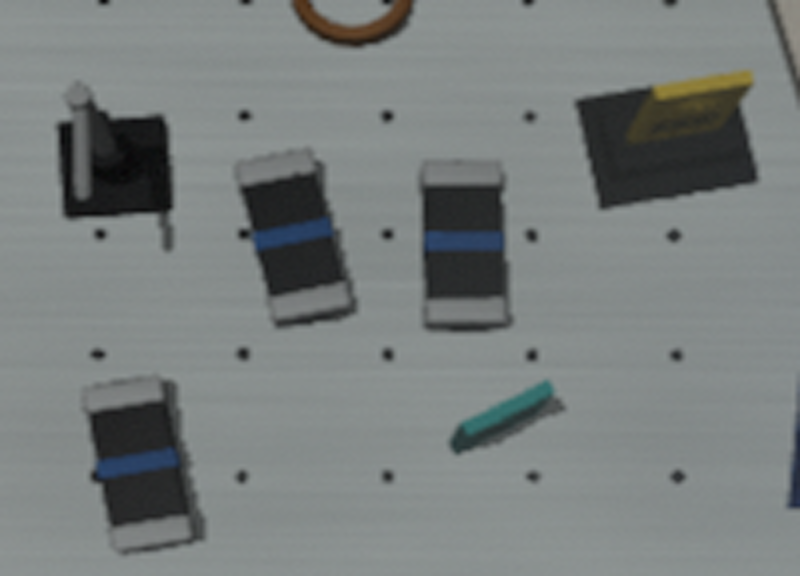

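The crop shows the three housings (band centres), the peg post at left, the yellow plate in its rack at upper right and the turquoise look-alike below it. All choices are clear. I'll use a test site at (0.42, 0.02) and start with the housing at (457, 133).

```bash
cat >> h.py <<'E'
def go(*targets, start=None):
    "tool-frame deltas for successive (x,y,z,yaw) targets from start (or measured pose)"
    o=get_obs()
    if start is None: start=(*o["ee_pos"],o["tcp_rot"][2])
    p=start
    for t in targets:
        a=np.radians(p[3]);d=np.subtract(t[:3],p[:3])
        print("to",t,"->",np.round([d[0]*np.cos(a)+d[1]*np.sin(a),-d[2],-d[0]*np.sin(a)+d[1]*np.cos(a),p[3]-t[3]],4).tolist()); p=t
E
python3 -c "
from h import *
go((.457,.133,.2,11.5),start=(.177,.521,.204,-18.78))"
```

```text
to (0.457, 0.133, 0.2, 11.5) -> [0.39, 0.004, -0.2772, -30.28]
```

move_arm(
  deltas=[
    [[0.195,0.002,-0.1386,-15.1],[0.195,0.002,-0.1386,-15.1],[0.195,0.002,-0.1386,-15.1],[0.195,0.002,-0.1386,-15.1],[0.195,0.002,-0.1386,-15.1]],
  ],
  claw=0.07,
  newtons=60,
)

```text
time: 0.7
ee_pos: [0.3179, 0.3246, 0.2016]
tcp_rot: [-90.0, -0.0, -3.7]
wrist_force: [0.8, 1.4, 0.4]
opening: 0.0704
```

move_arm(
  deltas=[
    [[0.152,0.001,-0.185,-15.2],[0.152,0.001,-0.185,-15.2],[0.152,0.001,-0.185,-15.2],[0.152,0.001,-0.185,-15.2],[0.152,0.001,-0.185,-15.2]],
  ],
)

```text
time: 1.2
ee_pos: [0.4559, 0.1329, 0.2007]
tcp_rot: [-90.0, -0.0, 11.5]
wrist_force: [0.4, 1.6, 0.0]
opening: 0.07
```

Run:
```python
from h import *
o=get_obs();print(o["time"],o["ee_pos"],o["tcp_rot"],o["wrist_force"],o["torque"])
for n in ("wrist","side"):
    c,P=pts(n);print(n);housings(c,P)
```

```text
1.2 [0.45591602 0.13288902 0.20069467] [-8.99936103e+01 -2.84367879e-02  1.15262020e+01] [0.42222324 1.64515797 0.03771947] [ 0.07163251 -0.07649243  0.04338858]
wrist
comp [471.  90.] 683 (320.9, 237.0, 42.9, 17.6, 27.3) z 0.0358
comp [325. 212.] 4824 (454.2, 134.0, 101.2, 43.8, 10.7) z 0.0347
comp [551. 257.] 3306 (477.1, 346.6, 191.4, 143.5, 87.9) z 0.0283
comp [130. 304.] 4406 (587.9, -40.6, 101.6, 44.3, 1.3) z 0.0345
comp [226. 319.] 1479 (592.2, 52.0, 101.4, 44.2, 13.3) z 0.0339
comp [ 29. 345.] 2003 (656.3, -145.6, 55.2, 41.0, -78.2) z 0.0341
comp [405. 374.] 562 (603.4, 250.1, 71.1, 30.9, 26.1) z 0.028
comp [307. 380.] 416 (634.6, 151.4, 25.8, 15.1, -86.5) z 0.0361
side
comp [153.  11.] 1250 (-78.3, 1323.5, 699.6, 132.1, 9.5) z 0.0343
comp [397.  12.] 751 (894.9, 1254.7, 429.6, 190.4, -20.3) z 0.0345
comp [325. 107.] 334 (567.2, 582.2, 127.9, 12.5, 14.9) z 0.0354
comp [258. 129.] 411 (363.2, 496.5, 80.2, 65.7, 22.3) z 0.0291
comp [312. 174.] 530 (524.6, 341.1, 230.3, 193.4, -2.6) z 0.0275
comp [453. 181.] 1204 (844.8, 237.6, 306.7, 155.2, -38.7) z 0.038
comp [297. 216.] 703 (457.5, 131.7, 101.0, 46.5, 11.1) z 0.0345
comp [498. 243.] 3445 (911.7, 16.9, 182.4, 122.3, 89.9) z 0.0353
comp [358. 239.] 779 (595.4, 50.0, 101.3, 47.5, 13.8) z 0.0347
comp [ 97. 288.] 1094 (23.1, -27.6, 163.8, 102.6, 36.1) z 0.0328
comp [362. 271.] 916 (590.9, -44.1, 100.9, 45.5, 1.1) z 0.0348
comp [404. 317.] 590 (660.7, -159.1, 76.4, 40.6, -78.0) z 0.0348
comp [356. 411.] 1956 (536.1, -328.5, 230.5, 191.5, -6.6) z 0.0292
```

move_arm(
  deltas=[
    [[0,0.05,0,0.0],[0,0.1,0,0],[0,0.14,0,0],[0,0.17,0,0],[0,0.193,0,0]],
  ],
)

```text
time: 1.8
ee_pos: [0.4538, 0.1348, 0.0052]
tcp_rot: [-90.0, 0.1, 11.5]
wrist_force: [-0.5, 0.8, 0.2]
opening: 0.0699
```

move_arm(
  deltas=[
    [[0,0,0,0],[0,0,0,0],[0,0,0,0],[0,0,0,0],[0,0,0,0]],
  ],
  claw=0.03,
  newtons=60,
)

```text
time: 2.3
ee_pos: [0.4558, 0.135, 0.0086]
tcp_rot: [-90.0, -0.1, 11.5]
wrist_force: [0.2, -0.5, -0.0]
opening: 0.0301
```

move_arm(
  deltas=[
    [[0,-0.02,0,0],[0,-0.05,0,0],[0,-0.08,0,0],[0,-0.08,0,0],[0,-0.08,0,0]],
  ],
)

```text
time: 2.8
ee_pos: [0.4557, 0.1349, 0.0884]
tcp_rot: [-90.0, -0.1, 11.5]
wrist_force: [-0.4, -1.3, 0.2]
opening: 0.0303
```

Run:
```python
from h import *
o=get_obs();print(o["time"],o["ee_pos"],o["tcp_rot"],o["wrist_force"],o["torque"],o["joint_efforts"])
c=camera("side");cv2.imwrite("pics/s1.png",cv2.resize(c["color"][130:330,180:430],None,fx=3,fy=3))
o=get_obs();print(o["time"],o["wrist_force"],o["torque"])
```

```text
2.8 [0.45574607 0.13493692 0.08844437] [-89.99065528  -0.11192381  11.51750344] [-0.38824672 -1.27419141  0.22525998] [ 0.01476036 -0.03249534 -0.02596036] [ 6.38802958e-04 -4.18521273e+01  4.90321898e+01  1.49388649e-01
 -1.29529831e-04  1.81418436e-04]
2.85 [-0.70019742  0.84176352 -0.76283033] [-0.01365191 -0.04108286 -0.00645802]
```

View pics/s1.png

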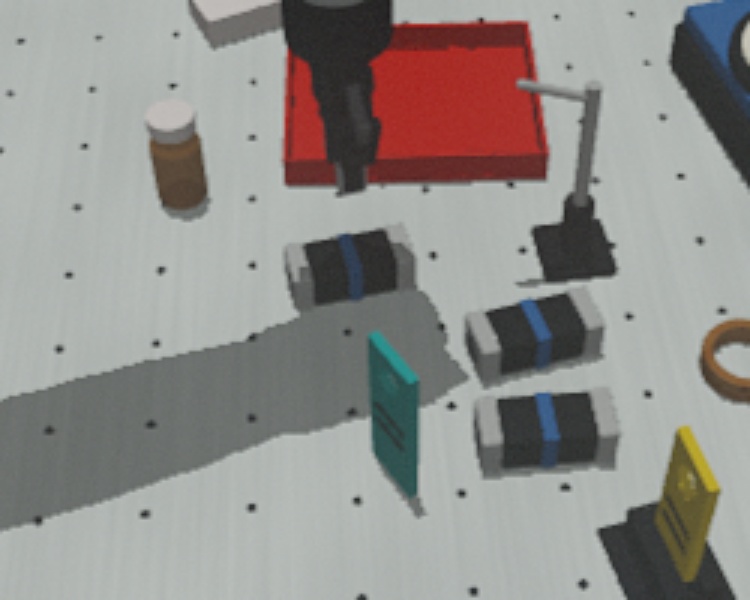

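The side crop shows the gripper raised empty at (350,190), with the housing still on the table at (350,265). I'll check where it is now.

Run:
```python
from h import *
for n in ("wrist","side"):
    c,P=pts(n);print(n);housings(c,P)
    if n=="wrist": cv2.imwrite("pics/w1.png",c["color"])
```

```text
wrist
comp [547.  62.] 2443 (320.9, 237.3, 43.0, 18.5, 27.1) z 0.0366
comp [ 45. 217.] 565 (477.8, -55.3, 48.4, 8.0, -59.2) z 0.036
comp [529. 254.] 2811 (450.6, 292.6, 94.3, 82.6, -2.0) z 0.0286
comp [183. 442.] 388 (622.8, 61.7, 54.1, 7.6, -32.6) z 0.0345
side
comp [397.  12.] 748 (896.3, 1255.5, 429.2, 187.7, -19.8) z 0.0345
comp [258. 129.] 401 (362.3, 497.0, 81.3, 66.3, 21.9) z 0.0292
comp [453. 181.] 1210 (846.1, 239.2, 307.3, 155.9, -38.5) z 0.0382
comp [296. 216.] 705 (457.8, 131.8, 101.3, 47.7, 10.5) z 0.0345
comp [498. 243.] 3442 (911.1, 17.5, 183.4, 121.8, 90.0) z 0.0352
comp [358. 239.] 782 (594.9, 49.7, 101.0, 47.2, 13.5) z 0.0347
comp [ 97. 288.] 1084 (22.7, -27.1, 162.8, 100.7, 39.1) z 0.033
comp [362. 271.] 914 (590.8, -44.0, 100.8, 45.2, 0.4) z 0.0348
comp [404. 317.] 589 (661.3, -158.7, 75.5, 41.8, -80.0) z 0.0348
comp [356. 411.] 1980 (535.9, -328.3, 230.4, 192.3, -6.6) z 0.0292
```

View pics/w1.png

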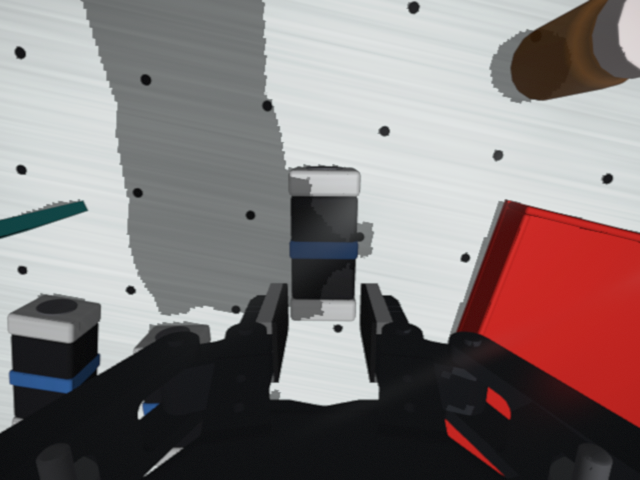

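The wrist image shows the housing at (325,245) between open-looking fingers with tips at (285,290) and (365,290). I'll project the TCP into this view to check the grasp geometry.

Run:
```python
from h import *
o=get_obs();p=o["ee_pos"];c,P=pts("wrist");T=c["T"]
print(c["fx"],T.round(3).tolist(),o["opening"])
for z in(p[2],p[2]+.019,.036,0,):
    q=np.linalg.inv(T)@[p[0],p[1],z,1]; print(z.__round__(3),(q[:2]/q[2]*c["fx"]+[c["cx"],c["cy"]]).round(),q[2].round(3))
for u,v in((282,292),(282,320),(368,292),(368,320),(275,350),(378,350),(325,190)):print(u,v,P[v,u].round(4),c["range_z"][v,u])
```

```text
366.16193910176713 [[-0.201, 0.947, 0.25, 0.391], [0.98, 0.195, 0.051, 0.122], [-0.001, 0.255, -0.967, 0.257], [0.0, 0.0, 0.0, 1.0]] 0.029818957553569805
0.087 [324. 281.] 0.181
0.106 [324. 296.] 0.163
0.036 [324. 252.] 0.23
0 [324. 238.] 0.265
282 292 [0.4468 0.1169 0.1275] 0.13863151
282 320 [0.4542 0.1191 0.1351] 0.13317133
368 292 [0.4405 0.149  0.1268] 0.13929042
368 320 [0.444  0.1478 0.1436] 0.12391619
275 350 [0.4558 0.1191 0.1528] 0.11651972
378 350 [0.4465 0.1498 0.1576] 0.11107041
325 190 [0.4165 0.1276 0.0354] 0.2205499
```

Run:
```python
from h import *
o=get_obs();p=o["ee_pos"];c,P=pts("wrist")
m=(c["range_z"]>0)&(c["range_z"]<.19)&(abs(P[...,0]-p[0])<.06)&(abs(P[...,1]-p[1])<.06)&(P[...,2]>.05)
v,u=np.where(m);o=np.argsort(P[m][:,2])[:400:16]
for i in o: print(u[i],v[i],P[v[i],u[i]].round(3),end="; ")
c,P=pts("side")
m=(P[...,2]>.06)&(P[...,2]<.25)&(abs(P[...,0]-p[0])<.06)&(abs(P[...,1]-p[1])<.06)
q=P[m];print("\nside",q[np.argsort(q[:,2])][:200:10].round(3).tolist())
```

```text
288 311 [0.461 0.12  0.114]; 288 316 [0.462 0.121 0.115]; 360 296 [0.447 0.148 0.116]; 287 297 [0.453 0.119 0.116]; 287 295 [0.452 0.119 0.117]; 360 304 [0.45  0.149 0.118]; 360 301 [0.448 0.149 0.118]; 287 312 [0.459 0.12  0.118]; 361 284 [0.441 0.147 0.119]; 286 288 [0.448 0.118 0.119]; 361 289 [0.443 0.147 0.119]; 286 292 [0.45  0.118 0.12 ]; 371 285 [0.44  0.151 0.12 ]; 372 284 [0.439 0.151 0.12 ]; 280 285 [0.447 0.115 0.12 ]; 264 295 [0.452 0.11  0.121]; 361 297 [0.445 0.148 0.121]; 388 296 [0.443 0.158 0.121]; 372 286 [0.44  0.151 0.121]; 279 285 [0.447 0.115 0.121]; 256 296 [0.453 0.107 0.122]; 255 296 [0.453 0.107 0.122]; 373 286 [0.439 0.151 0.122]; 373 287 [0.44  0.151 0.122]; 384 297 [0.443 0.157 0.123]; 
side [[0.461, 0.112, 0.116], [0.447, 0.147, 0.118], [0.445, 0.146, 0.122], [0.45, 0.113, 0.125], [0.443, 0.15, 0.128], [0.457, 0.103, 0.13], [0.447, 0.147, 0.133], [0.455, 0.111, 0.135], [0.445, 0.149, 0.138], [0.459, 0.105, 0.14], [0.464, 0.103, 0.142], [0.466, 0.105, 0.146], [0.44, 0.152, 0.158], [0.464, 0.089, 0.163], [0.468, 0.089, 0.165], [0.459, 0.085, 0.167], [0.452, 0.103, 0.169], [0.47, 0.09, 0.17], [0.459, 0.082, 0.173], [0.478, 0.086, 0.176]]
```

Both cameras put the real fingertips about 28 mm above the reported TCP at 30 mm opening, so the first grip closed above the housing. I need to go lower.

move_arm(
  deltas=[
    [[0,0.03,0,0],[0,0.06,0,0],[0,0.085,0,0],[0,0.1,0,0],[0,0.104,0,0]],
  ],
  claw=0.07,
)

```text
time: 3.6
ee_pos: [0.4536, 0.1343, -0.0186]
tcp_rot: [-90.0, 0.2, 11.5]
wrist_force: [-0.2, 0.7, 0.5]
opening: 0.07
```

move_arm(
  deltas=[
    [[0,0,0,0],[0,0,0,0],[0,0,0,0],[0,0,0,0],[0,0,0,0]],
  ],
  claw=0.03,
  newtons=60,
)

```text
time: 4.1
ee_pos: [0.4558, 0.1348, -0.0153]
tcp_rot: [-90.0, -0.1, 11.5]
wrist_force: [-0.6, -1.5, 6.7]
opening: 0.0429
```

Run:
```python
from h import *
o=get_obs();p=o["ee_pos"];print(o["time"],p,o["opening"],o["wrist_force"],o["torque"])
for n in("side","wrist"):
    c,P=pts(n)
    m=(P[...,2]>-.01)&(P[...,2]<.2)&(abs(P[...,0]-p[0])<.05)&(abs(P[...,1]-p[1])<.06)&(abs(P[...,1]-.133-(P[...,0]-.457)*.19)>.024)&(P[...,2]>.006)
    q=P[m];print(n,q[np.argsort(q[:,2])][:150:10].round(3).tolist())
```

```text
4.1 [ 0.4557969   0.13482696 -0.01529986] 0.04285587667355988 [-0.62270242 -1.54652969  6.7442481 ] [-0.49605879  0.27259723  0.00304693]
side [[0.435, 0.104, 0.008], [0.453, 0.107, 0.02], [0.474, 0.109, 0.024], [0.465, 0.103, 0.027], [0.455, 0.104, 0.03], [0.465, 0.103, 0.034], [0.469, 0.099, 0.038], [0.47, 0.101, 0.043], [0.451, 0.099, 0.059], [0.465, 0.082, 0.063], [0.462, 0.085, 0.067], [0.467, 0.086, 0.069], [0.454, 0.1, 0.071], [0.478, 0.082, 0.075], [0.455, 0.105, 0.079]]
wrist [[0.44, 0.157, 0.018], [0.45, 0.107, 0.019], [0.45, 0.105, 0.019], [0.44, 0.156, 0.02], [0.44, 0.158, 0.02], [0.439, 0.158, 0.02], [0.44, 0.158, 0.021], [0.455, 0.103, 0.021], [0.454, 0.104, 0.021], [0.442, 0.165, 0.021], [0.439, 0.155, 0.022], [0.455, 0.101, 0.022], [0.439, 0.158, 0.022], [0.455, 0.103, 0.023], [0.439, 0.16, 0.023]]
```

move_arm(
  deltas=[
    [[0,-0.02,0,0],[0,-0.05,0,0],[0,-0.06,0,0],[0,-0.06,0,0],[0,-0.06,0,0]],
  ],
  newtons=100,
)

```text
time: 4.7
ee_pos: [0.4546, 0.1347, 0.0423]
tcp_rot: [-90.0, 0.1, 11.5]
wrist_force: [-0.6, -0.4, -6.4]
opening: 0.042
```

move_arm(
  deltas=[
    [[0,0,0,0],[0,0,0,0],[0,0,0,0],[0,0,0,0],[0,0,0,0]],
  ],
)

```text
time: 5.2
ee_pos: [0.4551, 0.1348, 0.0434]
tcp_rot: [-90.0, 0.0, 11.5]
wrist_force: [0.7, 0.1, -5.8]
opening: 0.0424
```

```bash
cat >> h.py <<'E'
def mom(n=8):
    "mean wrist force and moment, moment in tool axes (x, z horizontal)"
    F=[];M=[]
    for _ in range(n):
        o=get_obs();F.append(o["wrist_force"]);M.append(o["torque"]);camera("side")
    a=np.radians(o["tcp_rot"][2]);F=np.mean(F,0);s=np.std(M,0);M=np.mean(M,0)
    print(round(o["time"],2),o["ee_pos"].round(4),"open",round(o["opening"],4),"F",F.round(2),"M",M.round(3),"sd",s.round(3),"about jaw axis:",round(-M[0]*np.sin(a)+M[1]*np.cos(a),3))
E
python3 - <<'E'
from h import *
mom()
c=camera("side");cv2.imwrite("pics/s2.png",cv2.resize(c["color"][130:330,180:430],None,fx=2,fy=2))
go((.42,.02,.044,0),start=(.457,.133,.044,11.5))
E
```

```text
5.55 [0.4551 0.1348 0.0436] open 0.0419 F [ 0.25  0.36 -5.66] M [-0.015 -0.018  0.003] sd [0.022 0.027 0.034] about jaw axis: -0.015
to (0.42, 0.02, 0.044, 0) -> [-0.0588, -0.0, -0.1034, 11.5]
```

View pics/s2.png

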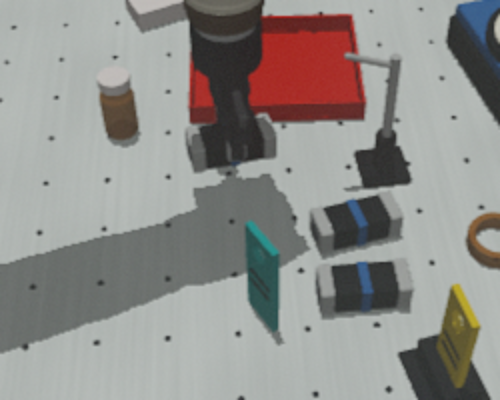

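Side crop: the housing hangs level in the gripper at (232,143). Moving it to the test site.

move_arm(
  deltas=[
    [[-0.012,0,-0.02,2.3],[-0.024,0,-0.045,4.6],[-0.036,0,-0.07,7],[-0.05,0,-0.09,9.5],[-0.059,0,-0.1034,11.5]],
  ],
)

```text
time: 6.15
ee_pos: [0.4173, 0.0204, 0.0436]
tcp_rot: [-90.0, 0.0, -0.1]
wrist_force: [1.5, 0.4, -6.0]
opening: 0.0422
```

move_arm(
  deltas=[
    [[0,0.02,0,0],[0,0.04,0,0],[0,0.055,0,0],[0,0.0605,0,0],[0,0.0605,0,0]],
  ],
)

```text
time: 6.65
ee_pos: [0.4174, 0.0215, -0.0151]
tcp_rot: [-90.0, 0.0, 0.0]
wrist_force: [-12.6, -1.1, 14.1]
opening: 0.0419
```

move_arm(
  deltas=[
    [[0,0,0,0],[0,0,0,0],[0,0,0,0],[0,0,0,0]],
  ],
  claw=0.065,
)

```text
time: 7.05
ee_pos: [0.4182, 0.0217, -0.0167]
tcp_rot: [-90.0, -0.0, 0.0]
wrist_force: [-0.4, 0.5, -0.6]
opening: 0.0652
```

move_arm(
  deltas=[
    [[-0.015,-0.008,0,0],[-0.03,-0.008,0,0],[-0.041,-0.008,0,0],[-0.041,-0.008,0,0]],
  ],
)

```text
time: 7.45
ee_pos: [0.3762, 0.0217, -0.009]
tcp_rot: [-90.0, 0.0, 0.0]
wrist_force: [-0.0, -0.0, -0.2]
opening: 0.065
```

move_arm(
  deltas=[
    [[0,0,0,0],[0,0,0,0],[0,0,0,0],[0,0,0,0],[0,0,0,0]],
  ],
  claw=0.03,
  newtons=20,
)

```text
time: 7.95
ee_pos: [0.3776, 0.0217, -0.0087]
tcp_rot: [-90.0, -0.0, 0.0]
wrist_force: [2.1, 0.7, 1.9]
opening: 0.0436
```

move_arm(
  deltas=[
    [[0.001,-0.01,0,0],[0.003,-0.02,0,0],[0.005,-0.03,0,0],[0.007,-0.04,0,0],[0.01,-0.045,0,0]],
  ],
)

```text
time: 8.45
ee_pos: [0.3876, 0.0217, 0.0374]
tcp_rot: [-90.0, -0.1, 0.0]
wrist_force: [1.0, -0.7, -5.4]
opening: 0.0435
```

Run:
```python
from h import *
mom(2)
c=camera("side");cv2.imwrite("pics/s3.png",cv2.resize(c["color"][130:330,180:430],None,fx=2,fy=2))
```

```text
8.5 [0.3883 0.0217 0.0378] open 0.0434 F [ 0.43 -0.43 -5.53] M [-0.017  0.22   0.01 ] sd [0.003 0.018 0.012] about jaw axis: 0.22
```

View pics/s3.png

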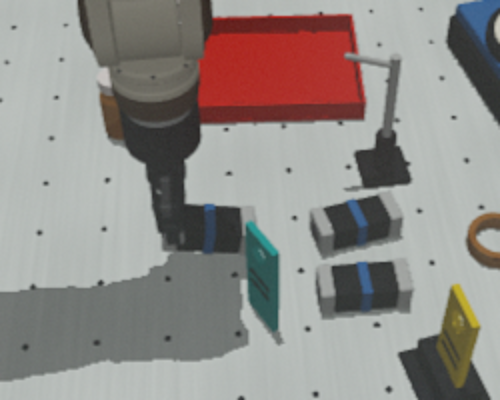

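Side crop: even at 20 N the end grip holds the housing level (moment 0.22 N m). I'll try a much smaller contact patch at the extreme end.

move_arm(
  deltas=[
    [[-0.002,0.01,0,0],[-0.004,0.02,0,0],[-0.006,0.03,0,0],[-0.008,0.04,0,0],[-0.01,0.045,0,0]],
  ],
)

```text
time: 9.1
ee_pos: [0.3771, 0.0216, -0.0087]
tcp_rot: [-90.0, -0.1, 0.0]
wrist_force: [-10.2, -3.2, 35.5]
opening: 0.0435
```

move_arm(
  deltas=[
    [[0,0,0,0],[0,0,0,0],[-0.007,-0.005,0,0],[-0.014,-0.005,0,0],[-0.014,-0.005,0,0]],
  ],
  claw=0.055,
)

```text
time: 9.6
ee_pos: [0.3623, 0.0216, -0.0037]
tcp_rot: [-90.0, -0.0, 0.0]
wrist_force: [0.3, -0.0, 0.2]
opening: 0.055
```

move_arm(
  deltas=[
    [[0,0,0,0],[0,0,0,0],[0,0,0,0],[0,0,0,0],[0,0,0,0]],
  ],
  claw=0.036,
  newtons=20,
)

```text
time: 10.1
ee_pos: [0.3629, 0.0216, -0.0036]
tcp_rot: [-90.0, 0.0, 0.0]
wrist_force: [-2.8, -0.2, 6.1]
opening: 0.0434
```

move_arm(
  deltas=[
    [[0.001,-0.01,0,0],[0.003,-0.02,0,0],[0.005,-0.03,0,0],[0.007,-0.04,0,0],[0.01,-0.045,0,0]],
  ],
)

```text
time: 10.6
ee_pos: [0.3735, 0.0217, 0.0423]
tcp_rot: [-90.0, -0.1, 0.0]
wrist_force: [-0.3, 0.4, -6.0]
opening: 0.0429
```

Run:
```python
from h import *
mom(2)
c,P=pts("side");m=(P[...,2]>.025)&(abs(P[...,1])<.06)&(P[...,0]<.5)&(P[...,0]>.4)&(P[...,2]<.1)
q=P[m]; 
for x in np.arange(.4,.48,.01):
    s=q[abs(q[:,0]-x)<.004]; 
    if len(s): print(round(x,2),np.percentile(s[:,2],[5,90]).round(3))
```

```text
10.65 [0.3741 0.0217 0.0427] open 0.0429 F [-1.02  0.43 -3.44] M [-0.017  0.281 -0.011] sd [0.011 0.183 0.005] about jaw axis: 0.281
0.4 [0.035 0.069]
0.41 [0.031 0.064]
0.42 [0.028 0.059]
0.43 [0.03  0.053]
0.44 [0.028 0.047]
0.45 [0.028 0.042]
0.46 [0.029 0.037]
0.47 [0.03  0.092]
```

The small patch works: the housing is now tilted about 28°. I'll wait, lower it, regrip at the centre and measure.

move_arm(
  deltas=[
    [[0,0,0,0],[0,0,0,0],[0,0,0,0],[0,0,0,0],[0,0,0,0]],
  ],
)

```text
time: 11.25
ee_pos: [0.3723, 0.0217, 0.0409]
tcp_rot: [-90.0, 0.1, 0.0]
wrist_force: [-5.6, 0.6, 2.1]
opening: 0.043
```

move_arm(
  deltas=[
    [[-0.002,0.01,0,0],[-0.004,0.02,0,0],[-0.006,0.03,0,0],[-0.008,0.04,0,0],[-0.01,0.043,0,0]],
  ],
)

```text
time: 11.75
ee_pos: [0.3635, 0.0216, -0.0024]
tcp_rot: [-90.0, -0.1, 0.0]
wrist_force: [-0.3, -1.1, 14.4]
opening: 0.043
```

move_arm(
  deltas=[
    [[0,0,0,0],[0,0,0,0],[0.0,0,0,0],[0.02,0,0,0],[0.04,0,0,0]],
  ],
  claw=0.065,
)

```text
time: 12.25
ee_pos: [0.4039, 0.0217, -0.0015]
tcp_rot: [-90.0, -0.1, 0.0]
wrist_force: [0.4, 0.1, 0.2]
opening: 0.0652
```

Run:
```python
from h import *
mom(1)
c,P=pts("side");housings(c,P)
```

```text
12.25 [ 0.4039  0.0217 -0.0015] open 0.0652 F [0.43 0.14 0.17] M [-0.026  0.016 -0.025] sd [0. 0. 0.] about jaw axis: 0.016
comp [177.  10.] 867 (14.4, 1326.2, 522.7, 127.4, 12.4) z 0.0358
comp [396.  12.] 760 (899.3, 1253.5, 423.7, 183.1, -19.3) z 0.0347
comp [317. 109.] 471 (542.3, 575.8, 179.0, 14.0, 15.8) z 0.0349
comp [453. 181.] 1200 (845.4, 237.8, 306.9, 157.7, -38.3) z 0.038
comp [332. 181.] 331 (556.5, 254.7, 202.0, 80.0, 22.9) z 0.0271
comp [498. 243.] 3455 (911.6, 17.5, 183.9, 121.7, 89.7) z 0.0352
comp [358. 239.] 780 (595.1, 48.8, 101.6, 46.2, 12.4) z 0.0347
comp [282. 254.] 626 (416.3, 8.0, 100.0, 68.0, -0.2) z 0.0349
comp [ 97. 288.] 1086 (23.0, -29.2, 162.2, 96.1, 36.0) z 0.0331
comp [362. 271.] 910 (591.1, -43.8, 101.4, 45.6, 1.3) z 0.0348
comp [404. 317.] 598 (660.9, -158.2, 77.2, 41.0, -78.5) z 0.0348
comp [356. 411.] 1960 (535.9, -328.4, 230.2, 191.9, -6.5) z 0.0292
```

move_arm(
  deltas=[
    [[0.0125,0.005,0,0],[0.0125,0.014,0,0],[0.0125,0.014,0,0]],
  ],
)

```text
time: 12.65
ee_pos: [0.414, 0.0216, -0.0173]
tcp_rot: [-90.0, 0.2, 0.0]
wrist_force: [-0.2, 0.2, 0.3]
opening: 0.0651
```

move_arm(
  deltas=[
    [[0,0,0,0],[0,0,0,0],[0,0,0,0],[0,0,0,0]],
  ],
  claw=0.03,
  newtons=100,
)

```text
time: 13.05
ee_pos: [0.4151, 0.0217, -0.0154]
tcp_rot: [-90.0, 0.0, 0.0]
wrist_force: [-5.1, -0.7, 7.0]
opening: 0.0421
```

move_arm(
  deltas=[
    [[0,-0.01,0,0],[0,-0.03,0,0],[0,-0.04,0,0],[0,-0.04,0,0],[0,-0.04,0,0]],
  ],
)

```text
time: 13.55
ee_pos: [0.4154, 0.0217, 0.0237]
tcp_rot: [-90.0, 0.0, 0.0]
wrist_force: [-0.2, -0.3, -6.0]
opening: 0.0421
```

```bash
python3 -c "
from h import *
mom(6)"
```

```text
13.8 [0.415  0.0217 0.0234] open 0.042 F [-0.07 -0.11 -5.87] M [-0.004  0.006 -0.002] sd [0.021 0.033 0.008] about jaw axis: 0.006
```

move_arm(
  deltas=[
    [[0,0.015,0,0],[0,0.03,0,0],[0,0.038,0,0],[0,0.0395,0,0],[0,0.0395,0,0]],
  ],
)

```text
time: 14.35
ee_pos: [0.4155, 0.0217, -0.0153]
tcp_rot: [-90.0, 0.0, 0.0]
wrist_force: [0.1, -0.3, -5.4]
opening: 0.0421
```

move_arm(
  deltas=[
    [[0,0,0,0],[0,0,0,0],[0.02,-0.005,0,0],[0.045,-0.0115,0,0],[0.055,-0.0115,0,0]],
  ],
  claw=0.06,
)

```text
time: 14.85
ee_pos: [0.473, 0.0217, -0.0026]
tcp_rot: [-90.0, -0.2, 0.0]
wrist_force: [0.1, 0.4, 1.3]
opening: 0.06
```

move_arm(
  deltas=[
    [[0,0,0,0],[0,0,0,0],[0,0,0,0],[0,0,0,0],[0,0,0,0]],
  ],
  claw=0.036,
  newtons=20,
)

```text
time: 15.35
ee_pos: [0.4703, 0.0217, -0.0038]
tcp_rot: [-90.0, -0.0, 0.0]
wrist_force: [2.4, -0.9, 0.2]
opening: 0.043
```

move_arm(
  deltas=[
    [[-0.001,-0.01,0,0],[-0.003,-0.02,0,0],[-0.005,-0.03,0,0],[-0.007,-0.04,0,0],[-0.01,-0.045,0,0]],
  ],
)

```text
time: 15.85
ee_pos: [0.4607, 0.0217, 0.0424]
tcp_rot: [-90.0, -0.1, 0.0]
wrist_force: [-0.1, -0.8, -5.8]
opening: 0.0427
```

```bash
cat >> h.py <<'E'
def slope(xc):
    "height profile of a tilted housing near x=xc, y~0.02, side camera"
    c,P=pts("side");q=P[(P[...,2]>.01)&(abs(P[...,1]-.01)<.05)&(P[...,2]<.1)]
    for x in np.arange(xc-.05,xc+.051,.0125):
        s=q[abs(q[:,0]-x)<.004]
        if len(s): print(round(x,3),np.percentile(s[:,2],90).round(3),end="; ")
E
python3 -c "
from h import *
mom(2);slope(.416)"
```

```text
15.9 [0.4605 0.0217 0.0428] open 0.0432 F [-0.13 -0.66 -4.49] M [ 0.017 -0.116  0.014] sd [0.015 0.099 0.004] about jaw axis: -0.116
0.378 0.037; 0.391 0.044; 0.404 0.051; 0.416 0.059; 0.429 0.066; 0.441 0.073; 0.454 0.089; 0.466 0.095;
```

move_arm(
  deltas=[
    [[0,0,0,0],[0,0,0,0],[0,0,0,0],[0,0,0,0],[0,0,0,0]],
  ],
)

```text
time: 16.5
ee_pos: [0.4604, 0.0217, 0.041]
tcp_rot: [-90.0, 0.0, 0.0]
wrist_force: [2.8, -0.1, -0.1]
opening: 0.0432
```

move_arm(
  deltas=[
    [[0.002,0.01,0,0],[0.004,0.02,0,0],[0.006,0.03,0,0],[0.008,0.04,0,0],[0.01,0.043,0,0]],
  ],
)

```text
time: 17.0
ee_pos: [0.4688, 0.0216, -0.0032]
tcp_rot: [-90.0, 0.2, 0.0]
wrist_force: [-10.3, 0.3, 21.0]
opening: 0.0428
```

move_arm(
  deltas=[
    [[0,0,0,0],[0,0,0,0],[-0.015,0,0,0],[-0.035,0.005,0,0],[-0.054,0.0135,0,0]],
  ],
  claw=0.065,
)

```text
time: 17.5
ee_pos: [0.4157, 0.0217, -0.0156]
tcp_rot: [-90.0, 0.0, 0.0]
wrist_force: [-0.2, 1.1, 0.7]
opening: 0.0651
```

move_arm(
  deltas=[
    [[0,0,0,0],[0,0,0,0],[0,0,0,0],[0,0,0,0],[0,0,0,0]],
  ],
  claw=0.03,
  newtons=100,
)

```text
time: 18.0
ee_pos: [0.4167, 0.0217, -0.0153]
tcp_rot: [-90.0, 0.0, 0.0]
wrist_force: [-4.1, -0.7, 2.8]
opening: 0.0427
```

move_arm(
  deltas=[
    [[0,-0.02,0,0],[0,-0.05,0,0],[0,-0.08,0,0],[0,-0.08,0,0],[0,-0.08,0,0]],
  ],
)

```text
time: 18.5
ee_pos: [0.4168, 0.0217, 0.0639]
tcp_rot: [-90.0, -0.0, 0.0]
wrist_force: [-0.8, -0.6, -6.5]
opening: 0.0423
```

```bash
python3 -c "
from h import *
mom(8)
c,P=pts('top')
q=c['T']
c,P=pts('side');housings(c,P)"
```

```text
18.85 [0.416  0.0217 0.0637] open 0.0422 F [-0.1  -0.07 -6.19] M [-0.018  0.008 -0.01 ] sd [0.034 0.035 0.029] about jaw axis: 0.008
comp [396.  12.] 762 (896.4, 1253.4, 428.9, 192.9, -19.4) z 0.0352
comp [323. 108.] 363 (560.5, 581.2, 138.7, 15.8, 17.8) z 0.0353
comp [453. 180.] 1239 (847.4, 238.7, 305.7, 156.6, -38.0) z 0.0382
comp [334. 181.] 312 (561.8, 255.5, 194.1, 79.6, 23.4) z 0.0272
comp [498. 243.] 3452 (911.0, 17.2, 183.1, 121.8, -89.8) z 0.0352
comp [358. 239.] 786 (596.0, 49.4, 101.5, 46.2, 13.6) z 0.0346
comp [ 97. 288.] 1080 (24.0, -30.8, 162.3, 92.8, 36.4) z 0.0327
comp [349. 270.] 1613 (562.0, -45.3, 160.9, 55.3, 6.1) z 0.0433
comp [404. 317.] 593 (660.8, -158.7, 76.5, 41.1, -77.8) z 0.0349
comp [357. 411.] 1983 (536.0, -328.3, 230.5, 192.1, -6.7) z 0.0291
```

Moments 0.006 and 0.008 N m: this one is sound, so it goes to the blue tray.

move_arm(
  deltas=[
    [[0,-0.04,0,0],[0,-0.08,0,0],[0,-0.1,0,0],[0,-0.1,0,0]],
  ],
)

```text
time: 19.4
ee_pos: [0.418, 0.0217, 0.1674]
tcp_rot: [-90.0, -0.3, 0.0]
wrist_force: [0.7, -0.0, -7.2]
opening: 0.0422
```

move_arm(
  deltas=[
    [[0.005,0,-0.025,1],[0.014,0,-0.06,2],[0.022,0,-0.1,3],[0.032,0,-0.14,4],[0.04,0,-0.18,5]],
  ],
)

```text
time: 19.9
ee_pos: [0.4562, -0.1598, 0.1627]
tcp_rot: [-90.0, 0.1, -5.0]
wrist_force: [0.6, 0.1, -5.9]
opening: 0.042
```

```bash
python3 -c "
from h import *
mom(1)
go((.485,-.2845,.1637,-6.5))"
```

```text
19.9 [ 0.4562 -0.1598  0.1627] open 0.042 F [ 0.63  0.1  -5.87] M [-0.003 -0.114 -0.03 ] sd [0. 0. 0.] about jaw axis: -0.113
to (0.485, -0.2845, 0.1637, -6.5) -> [0.0387, -0.0016, -0.1168, 1.2858]
```

move_arm(
  deltas=[
    [[0.014,0,-0.04,0.5],[0.028,0,-0.08,1],[0.0385,0,-0.122,1.5],[0.0385,0,-0.122,1.5],[0.0385,0,-0.122,1.5]],
  ],
)

```text
time: 20.45
ee_pos: [0.4835, -0.2836, 0.1622]
tcp_rot: [-89.9, 0.2, -6.6]
wrist_force: [-0.3, 0.9, -5.0]
opening: 0.0423
```

move_arm(
  deltas=[
    [[0,0.04,0,0],[0,0.085,0,0],[0,0.13,0,0],[0,0.155,0,0],[0,0.163,0,0]],
  ],
)

```text
time: 20.95
ee_pos: [0.482, -0.2806, -0.0024]
tcp_rot: [-89.8, 0.3, -6.4]
wrist_force: [-0.8, 0.6, -5.3]
opening: 0.0421
```

```bash
python3 -c "
from h import *
mom(1)
go((.485,-.2845,-.0100,-6.5))"
```

```text
20.95 [ 0.482  -0.2806 -0.0024] open 0.0421 F [-0.79  0.62 -5.34] M [0.03  0.064 0.048] sd [0. 0. 0.] about jaw axis: 0.067
to (0.485, -0.2845, -0.01, -6.5) -> [0.0027, 0.0085, -0.003, 0.0874]
```

move_arm(
  deltas=[
    [[0,0.004,0,0],[0,0.0085,0,0],[0,0.0085,0,0]],
  ],
)

```text
time: 21.3
ee_pos: [0.4848, -0.2833, -0.0061]
tcp_rot: [-90.0, -0.1, -6.5]
wrist_force: [0.0, 0.8, -7.0]
opening: 0.0421
```

move_arm(
  deltas=[
    [[0,0,0,0],[0,0,0,0],[0,0,0,0]],
  ],
  claw=0.055,
)

```text
time: 21.6
ee_pos: [0.4849, -0.2836, -0.0058]
tcp_rot: [-90.0, -0.1, -6.5]
wrist_force: [0.6, 0.4, -0.6]
opening: 0.0549
```

move_arm(
  deltas=[
    [[0,-0.03,0,0],[0,-0.08,0,0],[0,-0.13,0,0],[0,-0.17,0,0],[0,-0.17,0,0]],
  ],
)

```text
time: 22.1
ee_pos: [0.4864, -0.2845, 0.1703]
tcp_rot: [-90.2, -0.5, -6.5]
wrist_force: [0.3, 0.0, -0.2]
opening: 0.0551
```

```bash
python3 -c "
from h import *
mom(1)
c,P=pts('side');housings(c,P)
m=(P[...,2]>.037)&(P[...,2]<.05)&(abs(P[...,0]-.485)<.1)&(abs(P[...,1]+.285)<.06);print(m.sum(),rect(P,m))
go((.590,-.0425,.16,1))
c,P=pts('wrist');housings(c,P)
"
```

```text
22.1 [ 0.4864 -0.2845  0.1703] open 0.0551 F [ 0.26  0.03 -0.2 ] M [0.016 0.031 0.029] sd [0. 0. 0.] about jaw axis: 0.032
comp [422.  11.] 370 (1020.6, 1248.8, 217.9, 24.1, 8.6) z 0.0359
comp [453. 181.] 1195 (846.7, 238.7, 307.2, 158.4, -37.9) z 0.038
comp [498. 243.] 3456 (911.7, 16.6, 182.3, 122.0, 89.8) z 0.0351
comp [ 97. 288.] 1091 (26.5, -30.1, 162.2, 99.7, 39.8) z 0.0328
comp [370. 269.] 645 (605.9, -41.6, 71.3, 52.7, 3.3) z 0.0369
comp [404. 317.] 596 (660.6, -158.9, 76.0, 41.1, -77.7) z 0.0349
comp [357. 412.] 1932 (535.9, -328.6, 230.2, 191.5, -6.5) z 0.0292
comp [322. 380.] 1497 (484.1, -285.2, 100.7, 44.5, -6.0) z 0.0401
1264 (484.4, -285.1, 99.4, 43.3, -7.0)
to (0.59, -0.0425, 0.16, 1) -> [0.0771, 0.0045, 0.2514, -7.4857]
comp [359.  22.] 424 (335.6, -240.6, 24.7, 11.3, 63.8) z 0.0362
```

move_arm(
  deltas=[
    [[0.015,0,0.05,-1.5],[0.03,0,0.1,-3],[0.046,0,0.15,-4.5],[0.062,0,0.2,-6],[0.078,0,0.24,-7.5]],
  ],
  claw=0.065,
)

```text
time: 22.75
ee_pos: [0.5874, -0.0537, 0.1615]
tcp_rot: [-90.0, 0.1, 1.1]
wrist_force: [0.8, -1.8, 0.3]
opening: 0.0652
```

move_arm(
  deltas=[
    [[0,0,0.011,0],[0,0,0.011,0],[0,0,0.011,0]],
  ],
)

```text
time: 23.05
ee_pos: [0.5869, -0.0453, 0.1621]
tcp_rot: [-90.0, 0.1, 1.0]
wrist_force: [0.5, -1.0, 0.5]
opening: 0.0649
```

```bash
python3 -c "
from h import *
mom(1)
for n in('wrist','side'):
    c,P=pts(n);print(n);housings(c,P)
" | grep -v ' 9[01][0-9]\.'
```

```text
23.05 [ 0.5869 -0.0453  0.1621] open 0.0649 F [ 0.52 -1.05  0.48] M [ 0.029 -0.032 -0.004] sd [0. 0. 0.] about jaw axis: -0.032
wrist
comp [192. 290.] 2192 (650.1, -158.6, 75.1, 24.2, -77.5) z 0.0344
comp [541. 284.] 672 (636.7, 146.1, 25.6, 15.1, -32.9) z 0.0361
comp [ 56. 361.] 439 (722.0, -302.0, 49.9, 24.1, -52.5) z 0.0206
comp [250. 398.] 415 (769.4, -109.8, 47.6, 20.0, 82.3) z 0.0228
comp [134. 453.] 782 (833.9, -248.2, 61.8, 44.2, -71.7) z 0.0206
comp [531. 468.] 422 (837.8, 170.2, 44.3, 7.7, 10.9) z 0.0347
side
comp [305. 107.] 678 (464.6, 614.9, 293.8, 148.7, -32.2) z 0.0349
comp [259. 129.] 406 (363.6, 495.8, 80.5, 66.7, 22.7) z 0.0289
comp [310. 163.] 692 (519.1, 342.7, 219.8, 195.5, -2.5) z 0.0269
comp [453. 181.] 1235 (846.5, 237.9, 306.0, 153.8, -38.2) z 0.0383
comp [498. 243.] 3453 (911.8, 17.1, 182.7, 122.8, -89.7) z 0.0352
comp [357. 240.] 710 (595.0, 49.0, 100.0, 46.5, 14.0) z 0.0346
comp [ 96. 288.] 1075 (24.7, -30.4, 162.7, 93.1, 38.0) z 0.0329
comp [349. 270.] 1604 (562.1, -46.2, 160.6, 55.2, 6.0) z 0.0432
comp [404. 317.] 596 (660.6, -158.4, 76.5, 41.1, -78.8) z 0.0348
comp [342. 398.] 3475 (536.1, -328.4, 230.3, 192.7, -6.5) z 0.0309
```

move_arm(
  deltas=[
    [[0.003,0.045,0.002,0],[0.003,0.09,0.002,0],[0.003,0.135,0.002,0],[0.003,0.165,0.002,0],[0.003,0.177,0.002,0]],
  ],
)

```text
time: 23.7
ee_pos: [0.5882, -0.0437, -0.0173]
tcp_rot: [-90.0, 0.3, 0.9]
wrist_force: [-0.6, 0.3, 0.0]
opening: 0.065
```

move_arm(
  deltas=[
    [[0,0,0,0],[0,0,0,0],[0,0,0,0],[0,0,0,0],[0,0,0,0]],
  ],
  claw=0.03,
  newtons=100,
)

```text
time: 24.2
ee_pos: [0.5911, -0.0427, -0.0129]
tcp_rot: [-90.0, -0.1, 1.0]
wrist_force: [0.6, 0.3, -1.7]
opening: 0.0484
```

move_arm(
  deltas=[
    [[0,-0.03,0,0],[0,-0.07,0,0],[0,-0.115,0,0],[0,-0.15,0,0],[0,-0.155,0,0]],
  ],
)

```text
time: 24.7
ee_pos: [0.5925, -0.0427, 0.1469]
tcp_rot: [-90.0, -0.4, 1.0]
wrist_force: [0.5, 0.5, -1.1]
opening: 0.0484
```

```bash
python3 -c "
from h import *
mom(6)
go((.415,.035,.14,0))"
```

```text
24.95 [ 0.5898 -0.0426  0.1392] open 0.0484 F [ 0.23 -0.03 -1.38] M [-0.027 -0.073  0.03 ] sd [0.033 0.048 0.004] about jaw axis: -0.073
to (0.415, 0.035, 0.14, 0) -> [-0.1733, -0.0008, 0.0807, 1.0187]
```

```bash
python3 -c "
from h import *
c,P=pts('side');housings(c,P)
w=camera('wrist')['color'];cv2.imwrite('pics/m4.png',np.hstack([cv2.resize(c['color'][130:370,180:480],(400,320)),cv2.resize(w,(400,320))]))"
```

```text
comp [305. 107.] 674 (464.7, 615.0, 295.6, 148.5, -32.3) z 0.0349
comp [258. 129.] 399 (363.5, 497.0, 79.6, 66.2, 21.2) z 0.0291
comp [310. 162.] 664 (517.4, 342.1, 216.6, 199.5, -3.1) z 0.0271
comp [453. 181.] 1210 (846.2, 238.3, 305.7, 153.4, -38.5) z 0.0381
comp [498. 243.] 3448 (911.5, 17.0, 183.2, 121.8, -89.8) z 0.0352
comp [355. 240.] 628 (595.3, 48.7, 101.1, 46.7, 11.0) z 0.0344
comp [ 97. 288.] 1084 (24.5, -28.1, 164.6, 100.8, 37.5) z 0.0326
comp [362. 271.] 905 (591.1, -43.3, 100.8, 45.5, 1.3) z 0.0348
comp [404. 317.] 593 (660.7, -159.1, 74.7, 41.8, -78.6) z 0.0348
comp [356. 411.] 1974 (536.2, -328.3, 230.6, 192.3, -6.6) z 0.0292
comp [322. 380.] 1509 (484.1, -285.6, 100.9, 44.0, -7.1) z 0.0401
```

View pics/m4.png

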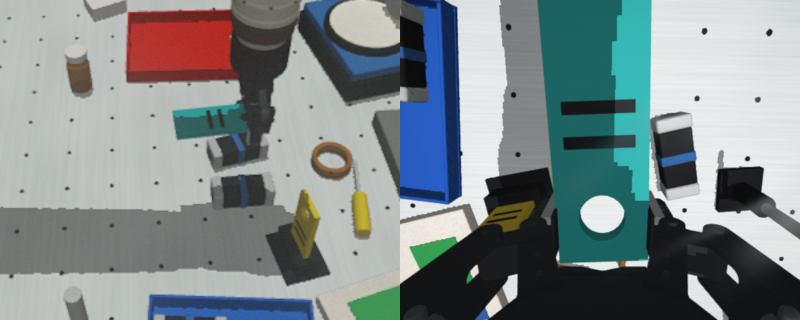

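The picture shows the turquoise plate in my gripper. It had been knocked over earlier and was leaning across housing B, and I picked it up in place of B. Housing B is untouched at (591,-43). I'll lay the turquoise plate down flat, near where it stood and clear of the work.

```bash
python3 -c "
from h import *
for n in('side','wrist'):
    c,P=pts(n);H,S,V=cv2.split(cv2.cvtColor(c['color'],cv2.COLOR_BGR2HSV))
    q=P[(H>80)&(H<98)&(S>100)&~np.isnan(P[...,0])]
    print(n,len(q),np.percentile(q,[2,98],axis=0).round(3).tolist())
    for x in np.arange(.4,.65,.03):
        s=q[abs(q[:,0]-x)<.006]
        if len(s)>3: print(round(x,2),np.percentile(s[:,2],[10,50,90]).round(3),s[:,1].min().round(3),s[:,1].max().round(3))
print(get_obs()['ee_pos'],get_obs()['opening'])
go((.45,-.13,.14,1))
"
```

```text
side 1002 [[0.484, -0.073, 0.193], [0.579, -0.022, 0.2]]
0.49 [0.195 0.197 0.198] -0.076 -0.024
0.52 [0.196 0.197 0.198] -0.073 -0.023
0.55 [0.196 0.198 0.199] -0.074 -0.021
0.58 [0.195 0.198 0.199] -0.07 -0.021
wrist 56045 [[0.488, -0.07, 0.195], [0.606, -0.021, 0.199]]
0.49 [0.196 0.196 0.197] -0.073 -0.023
0.52 [0.196 0.197 0.198] -0.072 -0.021
0.55 [0.197 0.198 0.198] -0.07 -0.019
0.58 [0.197 0.198 0.199] -0.073 0.022
0.61 [0.198 0.199 0.199] -0.066 -0.017
[ 0.59014749 -0.0426266   0.1402292 ] 0.048141251885007445
to (0.45, -0.13, 0.14, 1) -> [-0.1417, 0.0002, -0.0849, 0.0223]
```

move_arm(
  deltas=[
    [[-0.025,0,-0.015,0],[-0.06,0,-0.035,0],[-0.095,0,-0.055,0],[-0.125,0,-0.075,0],[-0.14,0,-0.085,0]],
  ],
)

```text
time: 25.7
ee_pos: [0.4501, -0.1311, 0.1412]
tcp_rot: [-90.0, 0.0, 1.0]
wrist_force: [0.8, 0.6, -0.9]
opening: 0.0487
```

move_arm(
  deltas=[
    [[0,0.04,0,0],[0,0.085,0,0],[0,0.125,0,0],[0,0.155,0,0],[0,0.163,0,0]],
  ],
)

```text
time: 26.2
ee_pos: [0.45, -0.1294, -0.0253]
tcp_rot: [-89.9, 0.3, 1.0]
wrist_force: [-0.3, -0.0, -0.3]
opening: 0.0482
```

move_arm(
  deltas=[
    [[0,0,0,0],[0,0,0,0],[0,0,0,0],[0,0,0,0],[0,0,0,0]],
  ],
  claw=0.065,
)

```text
time: 26.7
ee_pos: [0.4526, -0.1303, -0.021]
tcp_rot: [-90.0, -0.1, 1.0]
wrist_force: [-0.6, -0.1, -0.2]
opening: 0.0652
```

move_arm(
  deltas=[
    [[0,-0.03,0,0],[0,-0.08,0,0],[0,-0.13,0,0],[0,-0.163,0,0],[0,-0.163,0,0]],
  ],
)

```text
time: 27.2
ee_pos: [0.4542, -0.1308, 0.1467]
tcp_rot: [-90.1, -0.5, 1.0]
wrist_force: [0.9, -0.6, -0.2]
opening: 0.0651
```

```bash
python3 -c "
from h import *
mom(1)
c,P=pts('side');H,S,V=cv2.split(cv2.cvtColor(c['color'],cv2.COLOR_BGR2HSV))
m=(H>80)&(H<98)&(S>100)&~np.isnan(P[...,0]);print('turq',rect(P,m),np.percentile(P[m][:,2],[2,98]).round(3))
housings(c,P)
go((.5895,-.0425,.14,1))
"
```

```text
27.2 [ 0.4542 -0.1308  0.1467] open 0.0651 F [ 0.86 -0.62 -0.19] M [0.018 0.01  0.002] sd [0. 0. 0.] about jaw axis: 0.009
turq (407.5, -134.3, 127.9, 52.9, 3.2) [0.004 0.011]
comp [396.  12.] 771 (894.9, 1253.9, 429.1, 187.4, -20.3) z 0.0348
comp [453. 181.] 1227 (845.5, 236.9, 305.7, 154.8, -38.3) z 0.0382
comp [498. 243.] 3447 (911.0, 17.0, 182.8, 121.7, -89.7) z 0.0352
comp [358. 239.] 781 (595.7, 48.9, 101.6, 45.6, 13.2) z 0.0347
comp [ 97. 288.] 1084 (25.5, -29.5, 162.0, 92.9, 38.2) z 0.0328
comp [362. 271.] 906 (590.9, -44.2, 100.5, 46.0, 1.2) z 0.0349
comp [404. 317.] 594 (660.9, -158.8, 76.5, 40.8, -79.5) z 0.0348
comp [356. 411.] 1978 (536.0, -328.8, 230.3, 191.5, -6.5) z 0.0292
comp [322. 380.] 1502 (484.2, -285.0, 100.6, 44.5, -6.2) z 0.04
to (0.5895, -0.0425, 0.14, 1) -> [0.1385, 0.0019, 0.0853, 0.0161]
```

move_arm(
  deltas=[
    [[0.02,0,0.02,0],[0.045,0,0.045,0],[0.07,0,0.07,0],[0.084,0,0.087,0],[0.084,0,0.087,0]],
  ],
  claw=0.06,
)

```text
time: 27.8
ee_pos: [0.5349, -0.0398, 0.1389]
tcp_rot: [-90.0, 0.2, 1.2]
wrist_force: [-0.5, -0.4, -0.2]
opening: 0.0598
```

move_arm(
  deltas=[
    [[0,0.04,0,0],[0,0.085,0,0],[0,0.12,0,0],[0,0.14,0,0],[0,0.145,0,0]],
  ],
)

```text
time: 28.3
ee_pos: [0.5315, -0.042, -0.0076]
tcp_rot: [-90.0, 0.3, 1.0]
wrist_force: [0.4, -0.8, -0.2]
opening: 0.0597
```

```bash
python3 -c "
from h import *
mom(2)"
```

```text
28.35 [ 0.5323 -0.042  -0.0065] open 0.0602 F [ 0.16 -0.29 -0.26] M [-0.02   0.021 -0.021] sd [0.002 0.015 0.017] about jaw axis: 0.021
```

move_arm(
  deltas=[
    [[0,0,0,0],[0,0,0,0],[0,0,0,0],[0,0,0,0],[0,0,0,0]],
  ],
  claw=0.036,
  newtons=20,
)

```text
time: 28.9
ee_pos: [0.5351, -0.042, -0.0025]
tcp_rot: [-90.0, -0.1, 1.0]
wrist_force: [-3.5, -1.2, 6.4]
opening: 0.0428
```

move_arm(
  deltas=[
    [[0.001,-0.01,0,0],[0.003,-0.02,0,0],[0.005,-0.03,0,0],[0.007,-0.04,0,0],[0.01,-0.045,0,0]],
  ],
)

```text
time: 29.4
ee_pos: [0.5451, -0.0414, 0.0425]
tcp_rot: [-90.0, -0.1, 1.0]
wrist_force: [1.2, 0.6, -5.3]
opening: 0.0426
```

```bash
sed -i 's/def slope(xc):/def slope(xc,yc=.02):/; s/abs(P\[...,1\]-.01)<.05/abs(P[...,1]-yc+.01)<.045/' h.py; python3 -c "
from h import *
mom(2);slope(.59,-.0425)"
```

```text
29.45 [ 0.5457 -0.0415  0.0428] open 0.0428 F [-0.3   0.57 -3.63] M [ 0.043  0.248 -0.017] sd [0.029 0.197 0.01 ] about jaw axis: 0.248
0.54 0.092; 0.552 0.094; 0.565 0.071; 0.577 0.067; 0.59 0.06; 0.602 0.053; 0.615 0.046; 0.627 0.039; 0.64 0.034;
```

Tilted about 29°. Next: wait, lower, grip at centre, read, then tip the other end.

move_arm(
  deltas=[
    [[0,0,0,0],[0,0,0,0],[0,0,0,0],[0,0,0,0],[0,0,0,0]],
  ],
)

```text
time: 30.05
ee_pos: [0.5444, -0.0415, 0.041]
tcp_rot: [-90.0, 0.0, 1.0]
wrist_force: [-3.7, 0.7, 0.1]
opening: 0.0427
```

move_arm(
  deltas=[
    [[-0.002,0.01,0,0],[-0.004,0.02,0,0],[-0.006,0.03,0,0],[-0.008,0.04,0,0],[-0.01,0.043,0,0]],
  ],
)

```text
time: 30.55
ee_pos: [0.5355, -0.0416, -0.0018]
tcp_rot: [-90.0, -0.2, 1.0]
wrist_force: [-0.3, 1.6, 16.8]
opening: 0.0427
```

move_arm(
  deltas=[
    [[0,0,0,0],[0,0,0,0],[0.015,0,0,0],[0.035,0.005,0,0],[0.053,0.0125,0,0]],
  ],
  claw=0.065,
)

```text
time: 31.05
ee_pos: [0.5889, -0.0407, -0.0142]
tcp_rot: [-90.0, -0.1, 1.0]
wrist_force: [-0.1, 0.4, -0.1]
opening: 0.0649
```

```bash
python3 -c "
from h import *
mom(1)
c,P=pts('side');housings(c,P)" | grep -E 'open|\(5[0-9][0-9]|\(6[0-3]'
```

```text
31.05 [ 0.5889 -0.0407 -0.0142] open 0.0649 F [-0.07  0.4  -0.07] M [ 0.005 -0.014 -0.007] sd [0. 0. 0.] about jaw axis: -0.014
comp [303. 163.] 568 (503.5, 343.0, 195.6, 188.1, 87.6) z 0.0271
comp [351. 272.] 486 (567.5, -51.9, 87.7, 55.2, -76.0) z 0.0345
comp [356. 411.] 1969 (535.9, -328.7, 230.1, 191.8, -6.6) z 0.0291
```

move_arm(
  deltas=[
    [[0,0,0,0],[0,0,0,0],[0,0,0,0],[0,0,0,0],[0,0,0,0]],
  ],
  claw=0.03,
  newtons=100,
)

```text
time: 31.65
ee_pos: [0.587, -0.0407, -0.014]
tcp_rot: [-90.0, 0.0, 1.0]
wrist_force: [-4.4, 1.2, 4.2]
opening: 0.0419
```

move_arm(
  deltas=[
    [[0,-0.01,0,0],[0,-0.03,0,0],[0,-0.04,0,0],[0,-0.04,0,0],[0,-0.04,0,0]],
  ],
)

```text
time: 32.15
ee_pos: [0.5874, -0.0408, 0.0252]
tcp_rot: [-90.0, 0.0, 1.0]
wrist_force: [-0.7, -0.7, -6.0]
opening: 0.0424
```

```bash
python3 -c "
from h import *
mom(6)"
```

```text
32.4 [ 0.587  -0.0407  0.0248] open 0.0424 F [-0.2  -0.33 -5.76] M [0.006 0.031 0.008] sd [0.019 0.013 0.019] about jaw axis: 0.031
```

move_arm(
  deltas=[
    [[0,0.015,0,0],[0,0.03,0,0],[0,0.038,0,0],[0,0.0395,0,0],[0,0.0395,0,0]],
  ],
)

```text
time: 32.95
ee_pos: [0.5865, -0.0407, -0.014]
tcp_rot: [-90.0, 0.1, 1.0]
wrist_force: [-6.3, -0.3, 4.2]
opening: 0.0418
```

move_arm(
  deltas=[
    [[0,0,0,0],[0,0,0,0],[0.02,-0.005,0,0],[0.045,-0.0115,0,0],[0.056,-0.0115,0,0]],
  ],
  claw=0.06,
)

```text
time: 33.45
ee_pos: [0.6459, -0.0397, -0.0014]
tcp_rot: [-90.0, -0.2, 1.0]
wrist_force: [0.8, 0.2, 0.3]
opening: 0.06
```

move_arm(
  deltas=[
    [[0,0,0,0],[0,0,0,0],[0,0,0,0],[0,0,0,0],[0,0,0,0]],
  ],
  claw=0.036,
  newtons=20,
)

```text
time: 33.95
ee_pos: [0.643, -0.0397, -0.0025]
tcp_rot: [-90.0, 0.0, 1.0]
wrist_force: [2.2, 0.3, -1.4]
opening: 0.0428
```

move_arm(
  deltas=[
    [[-0.001,-0.01,0,0],[-0.003,-0.02,0,0],[-0.005,-0.03,0,0],[-0.007,-0.04,0,0],[-0.01,-0.045,0,0]],
  ],
)

```text
time: 34.45
ee_pos: [0.6338, -0.04, 0.0442]
tcp_rot: [-90.0, -0.1, 1.0]
wrist_force: [-1.2, -0.3, -4.3]
opening: 0.0427
```

```bash
python3 -c "
from h import *
mom(2);slope(.59,-.0425)"
```

```text
34.5 [ 0.6336 -0.04    0.0447] open 0.0429 F [-0.5  -0.15 -3.62] M [ 0.016 -0.153 -0.021] sd [0.039 0.062 0.016] about jaw axis: -0.153
0.552 0.038; 0.565 0.045; 0.577 0.052; 0.59 0.06; 0.602 0.067; 0.615 0.076; 0.627 0.093; 0.64 0.098;
```

move_arm(
  deltas=[
    [[0,0,0,0],[0,0,0,0],[0,0,0,0],[0,0,0,0],[0,0,0,0]],
  ],
)

```text
time: 35.1
ee_pos: [0.6334, -0.0399, 0.0424]
tcp_rot: [-90.0, 0.0, 1.0]
wrist_force: [3.4, 0.2, 0.3]
opening: 0.0428
```

move_arm(
  deltas=[
    [[0.002,0.01,0,0],[0.004,0.02,0,0],[0.006,0.03,0,0],[0.008,0.04,0,0],[0.01,0.043,0,0]],
  ],
)

```text
time: 35.6
ee_pos: [0.6418, -0.0397, -0.0019]
tcp_rot: [-90.0, 0.2, 1.0]
wrist_force: [-7.8, -0.1, 13.4]
opening: 0.0431
```

move_arm(
  deltas=[
    [[0,0,0,0],[0,0,0,0],[-0.015,0,0,0],[-0.035,0.005,0,0],[-0.054,0.0135,0,0]],
  ],
  claw=0.065,
)

```text
time: 36.1
ee_pos: [0.5889, -0.0407, -0.0138]
tcp_rot: [-90.0, -0.0, 1.0]
wrist_force: [-0.2, -0.2, -0.8]
opening: 0.065
```

move_arm(
  deltas=[
    [[0,0,0,0],[0,0,0,0],[0,0,0,0],[0,0,0,0],[0,0,0,0]],
  ],
  claw=0.03,
  newtons=100,
)

```text
time: 36.6
ee_pos: [0.5898, -0.0407, -0.0136]
tcp_rot: [-90.0, -0.0, 1.0]
wrist_force: [-4.1, -0.2, 4.0]
opening: 0.0418
```

move_arm(
  deltas=[
    [[0,-0.02,0,0],[0,-0.05,0,0],[0,-0.08,0,0],[0,-0.08,0,0],[0,-0.08,0,0]],
  ],
)

```text
time: 37.1
ee_pos: [0.5899, -0.0406, 0.0653]
tcp_rot: [-90.0, -0.0, 1.0]
wrist_force: [-0.0, -0.6, -5.8]
opening: 0.0416
```

```bash
python3 -c "
from h import *
mom(8)"
```

```text
37.45 [ 0.589  -0.0406  0.0651] open 0.0422 F [ 0.13 -0.25 -5.61] M [-0.003 -0.012  0.009] sd [0.018 0.024 0.027] about jaw axis: -0.011
```

The difference is 0.042 N m, closer to 0 than to 0.14, but not clean. I'll check where along the bar I'm gripping and take more samples.

```bash
python3 -c "
from h import *
mom(8)
for n in('side','wrist'):
    c,P=pts(n);p=get_obs()['ee_pos']
    z=P[...,2]-p[2]
    m=(z>.018)&(z<.056)&(abs(P[...,0]-p[0])<.07)&(abs(P[...,1]-p[1])<.045)
    V=c['color'].max(2)
    q=P[m];print(n,m.sum(),p.round(4),np.percentile(q,[1,99],axis=0).round(4).tolist())
    for x in np.arange(-.054,.056,.006):
        s=m&(abs(P[...,0]-p[0]-x)<.003); 
        print(round(x,3),s.sum(),np.median(c['color'][s],axis=0) if s.sum() else '',end=' ')
"
```

```text
37.85 [ 0.5895 -0.0407  0.0661] open 0.0421 F [ 0.17  0.15 -5.27] M [-0.008 -0.013  0.016] sd [0.02  0.034 0.019] about jaw axis: -0.013
side 926 [ 0.5895 -0.0407  0.0662] [[0.5395, -0.0765, 0.0855], [0.639, -0.0201, 0.1195]]
-0.054 0  -0.048 92 [ 98. 100.  97.] -0.042 75 [101. 103. 101.] -0.036 70 [97.  99.  96.5] -0.03 73 [52. 53. 51.] -0.024 72 [53. 54. 52.] -0.018 74 [52. 53. 51.] -0.012 76 [51. 52. 51.] -0.006 61 [62. 58. 54.] -0.0 20 [55.5 55.5 54. ] 0.006 22 [55.  56.5 54. ] 0.012 8 [76.  77.5 75. ] 0.018 18 [51.  53.  51.5] 0.024 23 [51. 53. 51.] 0.03 34 [51. 52. 51.] 0.036 67 [ 99. 101.  99.] 0.042 79 [101. 103. 100.] 0.048 61 [120. 122. 119.] 0.054 1 [171. 174. 170.] wrist 27773 [ 0.5895 -0.0407  0.0661] [[0.5368, -0.0711, 0.0985], [0.6198, -0.0108, 0.1202]]
-0.054 1287 [89. 88. 87.] -0.048 2391 [118. 117. 116.] -0.042 2235 [117. 116. 115.] -0.036 1966 [58. 56. 56.] -0.03 1971 [37. 36. 35.] -0.024 1872 [32. 30. 29.] -0.018 1836 [23. 21. 21.] -0.012 2661 [21. 20. 19.] -0.006 2666 [86. 55. 30.] -0.0 1746 [92. 57. 30.] 0.006 1635 [18. 18. 17.] 0.012 1571 [18. 17. 17.] 0.018 1489 [18. 17. 17.] 0.024 1445 [18. 17. 16.] 0.03 977 [19. 17. 17.] 0.036 25 [95. 94. 94.] 0.042 0  0.048 0  0.054 0
```

Centred within about 1 mm, so M2 is about -0.012. I'll repeat the first-direction tip with a longer wait and check the grip offset.

move_arm(
  deltas=[
    [[0,0.03,0,0],[0,0.055,0,0],[0,0.073,0,0],[0,0.0795,0,0],[0,0.0795,0,0]],
  ],
)

```text
time: 38.5
ee_pos: [0.5893, -0.0407, -0.013]
tcp_rot: [-90.0, 0.0, 1.0]
wrist_force: [0.1, -0.1, -5.2]
opening: 0.0423
```

move_arm(
  deltas=[
    [[0,0,0,0],[0,0,0,0],[-0.02,-0.005,0,0],[-0.045,-0.0115,0,0],[-0.055,-0.0115,0,0]],
  ],
  claw=0.06,
)

```text
time: 39.0
ee_pos: [0.5341, -0.0417, -0.0005]
tcp_rot: [-90.0, -0.1, 1.0]
wrist_force: [0.4, -0.7, 1.3]
opening: 0.0597
```

move_arm(
  deltas=[
    [[0,0,0,0],[0,0,0,0],[0,0,0,0],[0,0,0,0],[0,0,0,0]],
  ],
  claw=0.036,
  newtons=20,
)

```text
time: 39.5
ee_pos: [0.5349, -0.0418, -0.0011]
tcp_rot: [-90.0, 0.0, 1.0]
wrist_force: [-9.4, -0.8, 11.5]
opening: 0.0429
```

move_arm(
  deltas=[
    [[0.001,-0.01,0,0],[0.003,-0.02,0,0],[0.005,-0.03,0,0],[0.007,-0.04,0,0],[0.01,-0.045,0,0]],
  ],
)

```text
time: 40.0
ee_pos: [0.5452, -0.0415, 0.0444]
tcp_rot: [-90.0, -0.1, 1.0]
wrist_force: [1.4, 0.7, -4.7]
opening: 0.0427
```

```bash
cat >> h.py <<'E'
def held():
    "extent along x of the held housing relative to the TCP, side camera"
    c,P=pts("side");p=get_obs()['ee_pos'];z=P[...,2]-p[2]
    m=(z>.018)&(z<.056)&(abs(P[...,0]-p[0])<.07)&(abs(P[...,1]-p[1])<.045)
    e=np.percentile(P[m][:,0]-p[0],[1,99]);print("held x extent",e.round(4),"mid",e.mean().round(4))
E
python3 -c "
from h import *
mom(12);slope(.59,-.0425)"
```

```text
40.55 [ 0.5441 -0.0415  0.0431] open 0.043 F [-3.55  0.12  0.18] M [-0.047  0.843 -0.021] sd [0.037 0.312 0.018] about jaw axis: 0.844
0.54 0.09; 0.552 0.092; 0.565 0.071; 0.577 0.066; 0.59 0.059; 0.602 0.052; 0.615 0.045; 0.627 0.039; 0.64 0.033;
```

move_arm(
  deltas=[
    [[0,0,0,0],[0,0,0,0],[0,0,0,0],[0,0,0,0],[0,0,0,0]],
  ],
)

```text
time: 41.15
ee_pos: [0.5442, -0.0415, 0.0431]
tcp_rot: [-90.0, 0.0, 1.0]
wrist_force: [-4.1, 0.5, 1.5]
opening: 0.0428
```

move_arm(
  deltas=[
    [[-0.002,0.01,0,0],[-0.004,0.02,0,0],[-0.006,0.03,0,0],[-0.008,0.04,0,0],[-0.01,0.043,0,0]],
  ],
)

```text
time: 41.65
ee_pos: [0.5352, -0.0416, -0.0003]
tcp_rot: [-90.0, -0.1, 1.0]
wrist_force: [1.1, 1.4, 13.1]
opening: 0.043
```

move_arm(
  deltas=[
    [[0,0,0,0],[0,0,0,0],[0.015,0,0,0],[0.035,0.005,0,0],[0.055,0.0135,0,0]],
  ],
  claw=0.065,
)

```text
time: 42.15
ee_pos: [0.591, -0.0407, -0.0128]
tcp_rot: [-90.0, -0.1, 1.0]
wrist_force: [0.9, 0.5, 0.0]
opening: 0.0646
```

move_arm(
  deltas=[
    [[0,0,0,0],[0,0,0,0],[0,0,0,0],[0,0,0,0],[0,0,0,0]],
  ],
  claw=0.03,
  newtons=100,
)

```text
time: 42.65
ee_pos: [0.5888, -0.0407, -0.0137]
tcp_rot: [-90.0, 0.0, 1.0]
wrist_force: [-0.0, -0.1, -5.4]
opening: 0.0421
```

move_arm(
  deltas=[
    [[0,-0.02,0,0],[0,-0.05,0,0],[0,-0.08,0,0],[0,-0.08,0,0],[0,-0.08,0,0]],
  ],
)

```text
time: 43.15
ee_pos: [0.5895, -0.0407, 0.0663]
tcp_rot: [-90.0, -0.0, 1.0]
wrist_force: [-0.1, 0.1, -5.7]
opening: 0.0417
```

```bash
python3 -c "
from h import *
mom(12);held()"
```

```text
43.7 [ 0.5894 -0.0407  0.0664] open 0.0419 F [ 0.1   0.04 -5.58] M [ 0.003 -0.013 -0.002] sd [0.027 0.026 0.043] about jaw axis: -0.013
held x extent [-0.0503  0.0493] mid -0.0005
```

M1 = M2 = -0.013 N m: this one is sound too, so it goes to the blue tray.

move_arm(
  deltas=[
    [[0,-0.03,0,0],[0,-0.07,0,0],[0,-0.09,0,0],[0,-0.09,0,0]],
  ],
)

```text
time: 44.2
ee_pos: [0.591, -0.0408, 0.1602]
tcp_rot: [-90.0, -0.3, 1.0]
wrist_force: [0.1, -0.5, -5.5]
opening: 0.0422
```

move_arm(
  deltas=[
    [[-0.01,0,-0.025,1],[-0.023,0,-0.06,2],[-0.038,0,-0.1,3],[-0.053,0,-0.14,4],[-0.069,0,-0.18,5]],
  ],
)

```text
time: 44.7
ee_pos: [0.5225, -0.223, 0.1546]
tcp_rot: [-90.0, 0.1, -4.0]
wrist_force: [1.4, -0.7, -5.4]
opening: 0.0418
```

```bash
python3 -c "
from h import *
mom(1)
go((.4766,-.360,.154,-6.5))"
```

```text
44.7 [ 0.5225 -0.223   0.1546] open 0.0418 F [ 1.45 -0.71 -5.42] M [-0.031 -0.028  0.023] sd [0. 0. 0.] about jaw axis: -0.03
to (0.4766, -0.36, 0.154, -6.5) -> [-0.0337, 0.0007, -0.1344, 2.2274]
```

move_arm(
  deltas=[
    [[-0.01,0,-0.04,0.7],[-0.02,0,-0.085,1.5],[-0.034,0,-0.137,2.5],[-0.034,0,-0.137,2.5],[-0.034,0,-0.137,2.5]],
  ],
)

```text
time: 45.25
ee_pos: [0.4791, -0.3572, 0.1546]
tcp_rot: [-89.9, 0.1, -6.6]
wrist_force: [-0.1, 0.5, -6.0]
opening: 0.042
```

move_arm(
  deltas=[
    [[0,0.04,0,0],[0,0.085,0,0],[0,0.125,0,0],[0,0.15,0,0],[0,0.157,0,0]],
  ],
)

```text
time: 45.75
ee_pos: [0.4786, -0.3532, -0.0048]
tcp_rot: [-89.8, 0.3, -6.4]
wrist_force: [0.0, -0.6, -4.5]
opening: 0.042
```

move_arm(
  deltas=[
    [[0,0,0,0],[0,0,0,0],[0,0,0,0]],
  ],
)

```text
time: 46.05
ee_pos: [0.4814, -0.3567, 0.0017]
tcp_rot: [-90.1, -0.2, -6.5]
wrist_force: [-1.4, -0.3, -5.4]
opening: 0.0421
```

move_arm(
  deltas=[
    [[0,0.003,0,0],[0,0.006,0,0],[0,0.007,0,0],[0,0.007,0,0]],
  ],
)

```text
time: 46.45
ee_pos: [0.4801, -0.3561, -0.0077]
tcp_rot: [-90.0, 0.0, -6.5]
wrist_force: [0.3, 0.3, -5.2]
opening: 0.0418
```

move_arm(
  deltas=[
    [[0,0,0,0],[0,0,0,0],[0,0,0,0]],
  ],
  claw=0.055,
)

```text
time: 46.75
ee_pos: [0.4807, -0.3565, -0.0067]
tcp_rot: [-90.0, -0.1, -6.5]
wrist_force: [0.2, 0.2, -0.3]
opening: 0.0546
```

move_arm(
  deltas=[
    [[0,-0.03,0,0],[0,-0.08,0,0],[0,-0.12,0,0],[0,-0.15,0,0],[0,-0.15,0,0]],
  ],
)

```text
time: 47.25
ee_pos: [0.482, -0.3575, 0.1484]
tcp_rot: [-90.2, -0.4, -6.5]
wrist_force: [0.4, 0.5, -0.5]
opening: 0.0548
```

```bash
python3 -c "
from h import *
mom(1)
c,P=pts('side');housings(c,P)
go((.595-.054*.974,.049-.054*.225,.15,13),start=(.4805,-.356,.143,-6.5))
c,P=pts('top');housings(c,P)
"
```

```text
47.25 [ 0.482  -0.3575  0.1484] open 0.0548 F [ 0.44  0.45 -0.55] M [ 0.023 -0.005 -0.015] sd [0. 0. 0.] about jaw axis: -0.003
comp [184.  10.] 795 (54.9, 1324.9, 451.3, 139.5, 14.7) z 0.0362
comp [396.  12.] 772 (897.3, 1253.0, 427.9, 185.2, -19.1) z 0.0347
comp [458. 184.] 1085 (863.9, 213.3, 267.9, 137.4, -30.6) z 0.0378
comp [498. 243.] 3457 (911.3, 16.2, 182.3, 121.3, -89.9) z 0.0352
comp [ 96. 288.] 1096 (22.8, -30.0, 163.4, 95.6, 34.5) z 0.033
comp [404. 317.] 591 (660.5, -158.9, 75.3, 40.6, -78.3) z 0.0348
comp [360. 419.] 1716 (536.0, -328.0, 230.1, 192.9, -6.6) z 0.0292
comp [303. 380.] 500 (453.6, -281.3, 44.8, 39.2, 86.5) z 0.0402
comp [344. 382.] 315 (521.9, -289.7, 43.3, 26.7, 80.3) z 0.0401
comp [323. 422.] 1644 (479.9, -358.1, 102.0, 44.1, -5.6) z 0.0402
to (0.542404, 0.03685, 0.15, 13) -> [0.017, -0.007, 0.3973, -19.5]
comp [208. 103.] 958 (842.9, 244.7, 306.8, 155.1, -40.7) z 0.0425
comp [317.  67.] 4237 (909.5, 20.1, 179.8, 122.3, 89.7) z 0.0351
comp [396. 178.] 433 (660.3, -156.5, 74.9, 41.1, -78.5) z 0.0347
comp [476. 231.] 1101 (535.9, -327.4, 231.5, 191.2, -6.3) z 0.0292
comp [302. 205.] 914 (594.4, 51.4, 102.3, 44.0, 13.0) z 0.035
comp [165. 236.] 1139 (521.8, 344.6, 230.4, 192.0, -2.0) z 0.0287
comp [ 52. 247.] 700 (487.8, 590.0, 246.8, 119.0, -20.6) z 0.0352
comp [457. 255.] 1020 (484.0, -283.6, 101.6, 45.6, -5.9) z 0.0399
comp [490. 260.] 872 (479.7, -355.8, 101.9, 45.4, -5.7) z 0.0401
comp [ 91. 313.] 1144 (360.0, 499.1, 80.5, 63.1, 24.0) z 0.0295
comp [341. 458.] 382 (61.1, -33.8, 118.3, 29.2, 62.0) z 0.0305
```

move_arm(
  deltas=[
    [[0.003,-0.007,0.045,-2.5],[0.005,-0.007,0.09,-5],[0.007,-0.007,0.135,-7.5],[0.009,-0.007,0.18,-10],[0.011,-0.007,0.225,-12]],
  ],
  claw=0.058,
)

```text
time: 47.9
ee_pos: [0.5159, -0.132, 0.148]
tcp_rot: [-90.0, 0.1, 5.6]
wrist_force: [1.4, -0.5, -0.8]
opening: 0.0577
```

```bash
python3 -c "
from h import *
go((.5425,.038,.15,13))"
```

```text
to (0.5425, 0.038, 0.15, 13) -> [0.0431, -0.002, 0.1666, -7.3988]
```

move_arm(
  deltas=[
    [[0.012,0,0.045,-2],[0.024,0,0.09,-4],[0.036,0,0.135,-6],[0.043,0,0.165,-7.5],[0.043,0,0.165,-7.5]],
  ],
)

```text
time: 48.4
ee_pos: [0.543, 0.0379, 0.1477]
tcp_rot: [-89.9, 0.1, 13.3]
wrist_force: [0.5, -0.8, 0.3]
opening: 0.058
```

move_arm(
  deltas=[
    [[0,0,0,0],[0,0,0,0]],
  ],
)

```text
time: 48.6
ee_pos: [0.5431, 0.0338, 0.1488]
tcp_rot: [-90.0, 0.1, 13.0]
wrist_force: [0.2, -1.4, 0.3]
opening: 0.0579
```

```bash
python3 -c "
from h import *
go((.5425,.038,-.003,13))
c,P=pts('wrist');housings(c,P)
c,P=pts('side');housings(c,P)"|grep -E 'to|\(5[5-9]|\(6[0-3]'
```

```text
to (0.5425, 0.038, -0.003, 13) -> [0.0004, 0.1518, 0.0042, -0.0263]
comp [620. 390.] 335 (631.7, 334.4, 47.2, 5.7, 87.6) z 0.0276
comp [358. 239.] 780 (595.3, 48.4, 100.5, 46.4, 13.5) z 0.0348
```

move_arm(
  deltas=[
    [[0,0.04,0.002,0],[0,0.085,0.002,0],[0,0.125,0.002,0],[0,0.146,0.002,0],[0,0.151,0.002,0]],
  ],
)

```text
time: 49.2
ee_pos: [0.541, 0.0354, -0.0044]
tcp_rot: [-90.0, 0.3, 12.9]
wrist_force: [-0.8, -0.4, -0.2]
opening: 0.0577
```

move_arm(
  deltas=[
    [[0,0,0,0],[0,0,0,0],[0,0,0,0],[0,0,0,0],[0,0,0,0]],
  ],
)

```text
time: 49.7
ee_pos: [0.5435, 0.0365, -0.0006]
tcp_rot: [-90.0, -0.1, 13.0]
wrist_force: [0.1, 0.4, -0.6]
opening: 0.0581
```

move_arm(
  deltas=[
    [[0,0,0,0],[0,0,0,0],[0,0,0,0],[0,0,0,0],[0,0,0,0]],
  ],
  claw=0.036,
  newtons=20,
)

```text
time: 50.2
ee_pos: [0.5432, 0.0368, -0.0008]
tcp_rot: [-90.0, -0.0, 13.0]
wrist_force: [-2.9, 2.6, 6.1]
opening: 0.043
```

move_arm(
  deltas=[
    [[0.001,-0.01,0,0],[0.003,-0.02,0,0],[0.005,-0.03,0,0],[0.007,-0.04,0,0],[0.01,-0.045,0,0]],
  ],
)

```text
time: 50.7
ee_pos: [0.5536, 0.0387, 0.045]
tcp_rot: [-90.0, -0.1, 13.0]
wrist_force: [1.2, 0.7, -3.8]
opening: 0.0428
```

```bash
python3 -c "
from h import *
mom(6);slope(.595,.055)"
```

```text
50.95 [0.5521 0.0385 0.0435] open 0.0423 F [-2.88 -0.83  0.36] M [-0.198  0.661 -0.007] sd [0.131 0.371 0.008] about jaw axis: 0.689
0.545 0.091; 0.557 0.096; 0.57 0.087; 0.582 0.067; 0.595 0.06; 0.607 0.054; 0.62 0.046; 0.632 0.039; 0.645 0.035;
```

move_arm(
  deltas=[
    [[0,0,0,0],[0,0,0,0],[0,0,0,0],[0,0,0,0],[0,0,0,0]],
  ],
)

```text
time: 51.55
ee_pos: [0.5521, 0.0385, 0.0435]
tcp_rot: [-90.0, 0.1, 13.0]
wrist_force: [-5.4, -1.5, 1.4]
opening: 0.0426
```

move_arm(
  deltas=[
    [[-0.002,0.01,0,0],[-0.004,0.02,0,0],[-0.006,0.03,0,0],[-0.008,0.04,0,0],[-0.01,0.044,0,0]],
  ],
)

```text
time: 52.05
ee_pos: [0.5434, 0.0366, -0.0004]
tcp_rot: [-90.0, -0.1, 13.0]
wrist_force: [-5.3, -0.4, 24.9]
opening: 0.0427
```

move_arm(
  deltas=[
    [[0,0,0,0],[0,0,0,0],[0.015,0,0,0],[0.035,0.005,0,0],[0.0535,0.0135,0,0]],
  ],
  claw=0.06,
)

```text
time: 52.55
ee_pos: [0.5969, 0.0488, -0.0133]
tcp_rot: [-90.0, -0.1, 13.0]
wrist_force: [0.3, 0.1, -0.0]
opening: 0.0597
```

move_arm(
  deltas=[
    [[0,0,0,0],[0,0,0,0],[0,0,0,0],[0,0,0,0],[0,0,0,0]],
  ],
  claw=0.03,
  newtons=100,
)

```text
time: 53.05
ee_pos: [0.5944, 0.0483, -0.0142]
tcp_rot: [-90.0, 0.1, 13.0]
wrist_force: [-0.1, -0.6, -4.7]
opening: 0.0422
```

move_arm(
  deltas=[
    [[0,-0.02,0,0],[0,-0.05,0,0],[0,-0.06,0,0],[0,-0.06,0,0],[0,-0.06,0,0]],
  ],
)

```text
time: 53.55
ee_pos: [0.5947, 0.0484, 0.045]
tcp_rot: [-90.0, 0.1, 13.0]
wrist_force: [-0.4, 0.4, -6.2]
opening: 0.0421
```

```bash
python3 -c "
from h import *
mom(8);held()"
```

```text
53.9 [0.5949 0.0485 0.0454] open 0.042 F [-0.01 -0.05 -5.48] M [-0.032  0.06   0.007] sd [0.03  0.039 0.023] about jaw axis: 0.066
held x extent [-0.0512  0.0517] mid 0.0002
```

M1 = +0.066 N m, so this one is probably loose. Tipping it the other way to confirm.

move_arm(
  deltas=[
    [[0,0.02,0,0],[0,0.045,0,0],[0,0.057,0,0],[0,0.0595,0,0],[0,0.0595,0,0]],
  ],
)

```text
time: 54.5
ee_pos: [0.5952, 0.0485, -0.0133]
tcp_rot: [-90.0, 0.0, 13.0]
wrist_force: [-0.3, 0.8, -5.5]
opening: 0.0422
```

move_arm(
  deltas=[
    [[0,0,0,0],[0,0,0,0],[0.02,-0.005,0,0],[0.045,-0.0115,0,0],[0.055,-0.0115,0,0]],
  ],
  claw=0.058,
)

```text
time: 55.0
ee_pos: [0.6515, 0.0614, 0.0002]
tcp_rot: [-90.0, -0.2, 13.0]
wrist_force: [0.3, -0.6, -0.5]
opening: 0.0579
```

move_arm(
  deltas=[
    [[0,0,0,0],[0,0,0,0],[0,0,0,0],[0,0,0,0],[0,0,0,0]],
  ],
  claw=0.036,
  newtons=20,
)

```text
time: 55.5
ee_pos: [0.6489, 0.0609, -0.0012]
tcp_rot: [-90.0, -0.1, 13.0]
wrist_force: [4.7, 1.1, 1.8]
opening: 0.0424
```

move_arm(
  deltas=[
    [[-0.001,-0.01,0,0],[-0.003,-0.02,0,0],[-0.005,-0.03,0,0],[-0.007,-0.04,0,0],[-0.01,-0.045,0,0]],
  ],
)

```text
time: 56.0
ee_pos: [0.6392, 0.0586, 0.0446]
tcp_rot: [-90.0, -0.1, 13.0]
wrist_force: [0.4, -1.1, -3.7]
opening: 0.0417
```

```bash
python3 -c "
from h import *
mom(6);slope(.595,.055)"
```

```text
56.25 [0.6404 0.0588 0.0442] open 0.0402 F [3.3  0.93 1.52] M [ 0.204 -0.68  -0.044] sd [0.096 0.355 0.043] about jaw axis: -0.709
0.545 0.034; 0.557 0.038; 0.57 0.046; 0.582 0.053; 0.595 0.06; 0.607 0.066; 0.62 0.075; 0.632 0.091; 0.645 0.095;
```

move_arm(
  deltas=[
    [[0,0,0,0],[0,0,0,0],[0,0,0,0],[0,0,0,0],[0,0,0,0]],
  ],
)

```text
time: 56.85
ee_pos: [0.6406, 0.0589, 0.0441]
tcp_rot: [-90.0, -0.2, 13.0]
wrist_force: [5.3, 0.8, 4.6]
opening: 0.0404
```

move_arm(
  deltas=[
    [[0.002,0.01,0,0],[0.004,0.02,0,0],[0.006,0.03,0,0],[0.008,0.04,0,0],[0.01,0.044,0,0]],
  ],
)

```text
time: 57.35
ee_pos: [0.6475, 0.0607, -0.003]
tcp_rot: [-90.0, 0.2, 13.0]
wrist_force: [-0.2, -0.2, -0.4]
opening: 0.036
```

move_arm(
  deltas=[
    [[0,0,0,0],[0,0,0,0],[-0.015,0,0,0],[-0.035,0.005,0,0],[-0.054,0.0125,0,0]],
  ],
  claw=0.06,
)

```text
time: 57.85
ee_pos: [0.596, 0.0486, -0.0126]
tcp_rot: [-90.0, -0.1, 13.0]
wrist_force: [0.6, -0.4, -0.3]
opening: 0.0601
```

move_arm(
  deltas=[
    [[0,0,0,0],[0,0,0,0],[0,0,0,0],[0,0,0,0],[0,0,0,0]],
  ],
  claw=0.03,
  newtons=100,
)

```text
time: 58.35
ee_pos: [0.5964, 0.0488, -0.0127]
tcp_rot: [-90.0, 0.0, 13.0]
wrist_force: [-6.3, -1.4, 6.1]
opening: 0.0426
```

move_arm(
  deltas=[
    [[0,-0.02,0,0],[0,-0.05,0,0],[0,-0.08,0,0],[0,-0.08,0,0],[0,-0.08,0,0]],
  ],
)

```text
time: 58.85
ee_pos: [0.5968, 0.0488, 0.066]
tcp_rot: [-90.0, -0.0, 13.0]
wrist_force: [0.5, -0.0, -6.4]
opening: 0.0425
```

```bash
python3 -c "
from h import *
mom(8);held()"
```

```text
59.2 [0.5957 0.0487 0.0656] open 0.0424 F [-0.15  0.05 -5.69] M [ 0.028 -0.095 -0.004] sd [0.029 0.021 0.037] about jaw axis: -0.099
held x extent [-0.0548  0.0483] mid -0.0032
```

M2 = -0.099 N m against M1 = +0.066: this one is loose, so it goes to the red tray. I'll keep clear of the peg by going back in -x first.

move_arm(
  deltas=[
    [[-0.02,-0.03,0.006,2],[-0.05,-0.06,0.015,5],[-0.085,-0.08,0.027,8],[-0.12,-0.085,0.038,11],[-0.14,-0.085,0.0445,13]],
  ],
)

```text
time: 59.8
ee_pos: [0.4481, 0.0607, 0.1532]
tcp_rot: [-90.0, -0.1, -0.1]
wrist_force: [0.3, 0.2, -6.0]
opening: 0.0425
```

move_arm(
  deltas=[
    [[0,0,0.03,0.5],[0.005,0,0.075,1],[0.01,0,0.12,1.5],[0.015,0,0.165,2],[0.019,0,0.2,2]],
  ],
)

```text
time: 60.3
ee_pos: [0.4685, 0.263, 0.1517]
tcp_rot: [-90.0, -0.0, -1.9]
wrist_force: [1.0, -1.3, -5.6]
opening: 0.0425
```

```bash
python3 -c "
from h import *
mom(2)
go((.469,.308,.15,-2))"
```

```text
60.35 [0.4689 0.267  0.151 ] open 0.0426 F [-0.96  0.53 -6.09] M [ 0.067 -0.028 -0.004] sd [0.141 0.138 0.017] about jaw axis: -0.026
to (0.469, 0.308, 0.15, -2) -> [-0.0009, 0.0009, 0.0437, 0.2325]
```

move_arm(
  deltas=[
    [[0,0,0.025,0],[0,0,0.045,0],[0,0,0.045,0],[0,0,0.045,0]],
  ],
)

```text
time: 60.8
ee_pos: [0.4701, 0.3056, 0.1514]
tcp_rot: [-90.0, 0.0, -1.9]
wrist_force: [-0.0, 0.1, -5.3]
opening: 0.0422
```

move_arm(
  deltas=[
    [[0,0.04,0,0],[0,0.085,0,0],[0,0.125,0,0],[0,0.145,0,0],[0,0.15,0,0]],
  ],
)

```text
time: 61.3
ee_pos: [0.4687, 0.3036, -0.0012]
tcp_rot: [-90.2, 0.2, -2.0]
wrist_force: [-0.1, 0.0, -5.1]
opening: 0.0422
```

move_arm(
  deltas=[
    [[0,0,0,0],[0,0,0,0],[0,0,0,0]],
  ],
)

```text
time: 61.6
ee_pos: [0.4713, 0.306, 0.0035]
tcp_rot: [-89.9, -0.1, -2.0]
wrist_force: [0.9, -0.2, -5.4]
opening: 0.0423
```

move_arm(
  deltas=[
    [[0,0.004,0,0],[0,0.008,0,0],[0,0.0095,0,0],[0,0.0095,0,0]],
  ],
)

```text
time: 62.0
ee_pos: [0.4703, 0.3055, -0.0077]
tcp_rot: [-90.0, -0.0, -2.0]
wrist_force: [-1.1, -0.5, -1.3]
opening: 0.0421
```

move_arm(
  deltas=[
    [[0,0,0,0],[0,0,0,0],[0,0,0,0]],
  ],
  claw=0.056,
)

```text
time: 62.3
ee_pos: [0.4705, 0.3057, -0.0075]
tcp_rot: [-90.0, -0.0, -2.0]
wrist_force: [0.1, 0.4, -0.1]
opening: 0.0563
```

move_arm(
  deltas=[
    [[0,-0.03,0,0],[0,-0.08,0,0],[0,-0.12,0,0],[0,-0.16,0,0],[0,-0.2,0,0]],
  ],
)

```text
time: 62.8
ee_pos: [0.4701, 0.3055, 0.1942]
tcp_rot: [-90.0, -0.0, -2.0]
wrist_force: [0.7, 1.0, 0.4]
opening: 0.0558
```

move_arm(
  deltas=[
    [[0,0,-0.05,0],[-0.02,0,-0.1,0],[-0.04,0,-0.15,0],[-0.06,0,-0.2,0],[-0.08,0,-0.245,0]],
  ],
)

```text
time: 63.3
ee_pos: [0.3855, 0.0718, 0.1922]
tcp_rot: [-90.0, -0.1, -1.9]
wrist_force: [1.1, -1.0, 0.9]
opening: 0.0559
```

Run:
```python
from h import *
mom(1)
for n in('top','side'):
    c,P=pts(n);housings(c,P)
    m=(P[...,2]>.09)&(P[...,2]<.14)&(abs(P[...,0]-.66)<.06)&(abs(P[...,1]+.158)<.06)
    H,S,V=cv2.split(cv2.cvtColor(c['color'],cv2.COLOR_BGR2HSV))
    print('plate',m.sum(),rect(P,m),P[m].mean(0).round(4),np.percentile(P[m],[1,99],axis=0).round(4).tolist())
    for lo,hi in((.1,.15),(.15,.165),(.17,.2)):
        m=(P[...,2]>lo)&(P[...,2]<hi)&(P[...,0]>.57)&(P[...,0]<.68)&(abs(P[...,1]-.147)<.04)
        q=P[m];print('post',lo,m.sum(),q.mean(0).round(4),np.percentile(q,[2,98],axis=0).round(4).tolist())
        if lo==.17:print('peg fit',np.polyfit(q[:,0],q[:,1],1).round(4),np.polyfit(q[:,0],q[:,2],1).round(4))
    m=(P[...,2]>.003)&(P[...,2]<.03)&(abs(P[...,0]-.645)<.045)&(abs(P[...,1]-.148)<.045);print('foot',rect(P,m))
    if n=='side':cv2.imwrite('pics/s5.png',np.hstack([cv2.resize(c['color'][150:260,320:430],(400,400)),cv2.resize(c['color'][250:360,350:460],(400,400))]))
```

```text
63.3 [0.3855 0.0718 0.1922] open 0.0559 F [ 1.09 -0.98  0.87] M [-0.083 -0.002 -0.004] sd [0. 0. 0.] about jaw axis: -0.005
comp [317.  67.] 4232 (909.8, 20.1, 180.0, 124.0, 89.6) z 0.035
comp [206. 108.] 921 (823.9, 254.2, 280.4, 128.6, -48.1) z 0.0427
comp [396. 178.] 430 (659.6, -156.8, 74.7, 40.2, -79.3) z 0.0347
comp [479. 231.] 1161 (536.1, -327.6, 231.2, 191.9, -6.5) z 0.029
comp [164. 236.] 1130 (522.0, 344.8, 230.7, 192.1, -2.1) z 0.0288
comp [ 52. 247.] 699 (487.3, 590.5, 247.4, 119.8, -21.1) z 0.0349
comp [613. 225.] 891 (564.6, -627.7, 131.7, 102.6, -5.1) z 0.0385
comp [457. 255.] 1015 (484.2, -283.5, 101.7, 45.6, -5.8) z 0.0401
comp [491. 258.] 1038 (479.7, -355.6, 102.1, 44.8, -5.3) z 0.0402
comp [184. 263.] 1044 (465.2, 303.8, 100.9, 44.3, 1.7) z 0.0398
comp [ 91. 313.] 1138 (360.3, 498.7, 81.0, 63.2, 22.3) z 0.0296
plate 231 (660.0, -156.7, 50.6, 9.6, -78.9) [ 0.6585 -0.1558  0.121 ] [[0.6513, -0.1815, 0.0911], [0.6677, -0.1321, 0.1388]]
post 0.1 26 [0.6377 0.1481 0.1227] [[0.6356, 0.1452, 0.1014], [0.642, 0.1527, 0.147]]
post 0.15 6 [0.6394 0.146  0.1561] [[0.6372, 0
[... 764 characters left out ...]
-159.1, 75.7, 41.3, -78.8) z 0.0349
comp [356. 411.] 1969 (535.9, -328.5, 230.0, 192.3, -6.5) z 0.0292
comp [322. 380.] 1496 (484.2, -285.6, 100.9, 44.2, -7.1) z 0.04
comp [323. 421.] 1749 (479.8, -357.4, 101.8, 45.0, -6.2) z 0.0402
plate 369 (660.7, -158.2, 52.2, 9.7, -78.5) [ 0.66   -0.1616  0.1179] [[0.6526, -0.1837, 0.0911], [0.6692, -0.1346, 0.1377]]
post 0.1 92 [0.6425 0.1457 0.126 ] [[0.6376, 0.143, 0.1012], [0.6488, 0.1501, 0.1487]]
post 0.15 27 [0.6429 0.1454 0.1578] [[0.6378, 0.1423, 0.1504], [0.6487, 0.1489, 0.164]]
post 0.17 108 [0.6198 0.146  0.1783] [[0.587, 0.1408, 0.1704], [0.6479, 0.1554, 0.1882]]
peg fit [0.0863 0.0925] [-0.2023  0.3036]
foot (646.5, 147.3, 87.5, 75.2, 0.7)
```

View pics/s5.png

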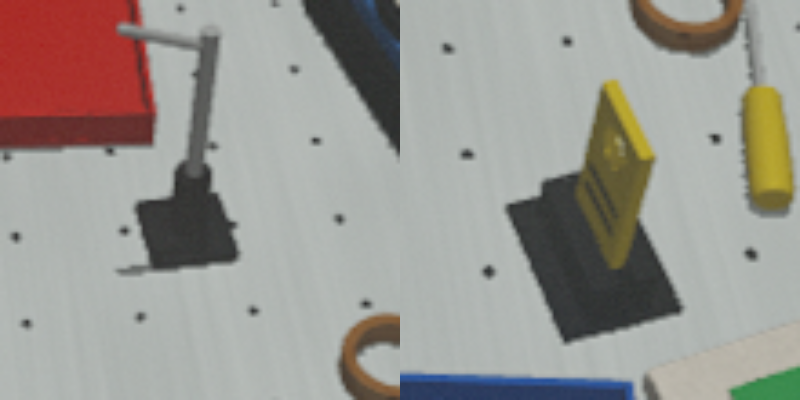

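All three housings lie flat in their trays (tops at 0.040 m). The crop shows the post with its peg pointing to -x (tip (120,28), left half) and the yellow plate in its rack (right half, hole at (615,150)). Next is the plate.

```bash
python3 -c "
from h import *
mom(1)
go((.52,-.05,.17,5),(.6605,-.158,.16,11.3))"
```

```text
63.45 [0.386  0.0714 0.193 ] open 0.0558 F [0.42 0.65 0.07] M [ 0.019 -0.011 -0.026] sd [0. 0. 0.] about jaw axis: -0.01
to (0.52, -0.05, 0.17, 5) -> [0.1378, 0.0228, -0.1175, -7.1216]
to (0.6605, -0.158, 0.16, 11.3) -> [0.1306, 0.01, -0.1198, -6.3]
```

move_arm(
  deltas=[
    [[0.03,0.005,-0.025,-1.5],[0.06,0.01,-0.05,-3],[0.09,0.015,-0.08,-5],[0.12,0.02,-0.1,-6.5],[0.138,0.023,-0.1175,-7]],
  ],
  claw=0.07,
)

```text
time: 64.0
ee_pos: [0.5227, -0.0491, 0.1676]
tcp_rot: [-90.0, 0.1, 5.1]
wrist_force: [-0.3, 0.8, 0.2]
opening: 0.0702
```

move_arm(
  deltas=[
    [[0.03,0.003,-0.03,-1.5],[0.06,0.006,-0.06,-3],[0.09,0.008,-0.09,-4.5],[0.131,0.01,-0.12,-6.3],[0.131,0.01,-0.12,-6.3]],
  ],
)

```text
time: 64.5
ee_pos: [0.6655, -0.1583, 0.1514]
tcp_rot: [-89.8, 0.4, 11.4]
wrist_force: [-0.2, 0.5, -1.4]
opening: 0.0703
```

move_arm(
  deltas=[
    [[0,0,0,0],[0,0,0,0],[0,0,0,0],[0,0,0,0]],
  ],
)

```text
time: 64.9
ee_pos: [0.6611, -0.1562, 0.1609]
tcp_rot: [-90.1, -0.1, 11.4]
wrist_force: [-0.7, 0.2, 0.6]
opening: 0.07
```

Run:
```python
from h import *
mom(1)
c,P=pts('wrist');H,S,V=cv2.split(cv2.cvtColor(c['color'],cv2.COLOR_BGR2HSV))
m=(P[...,2]>.128)&(P[...,2]<.142)&(abs(P[...,0]-.66)<.05)&(abs(P[...,1]+.158)<.05)&(H>15)&(H<35)&(S>80)
print('plate top',m.sum(),rect(P,m),np.median(P[m][:,2]))
go((.6605,-.158,.066,11.3))
cv2.imwrite('pics/w6.png',c['color'])
```

```text
64.9 [ 0.6611 -0.1562  0.1609] open 0.07 F [-0.67  0.24  0.6 ] M [-0.004  0.005  0.003] sd [0. 0. 0.] about jaw axis: 0.005
plate top 1402 (658.4, -157.0, 49.7, 8.3, -78.5) 0.13432705271351275
to (0.6605, -0.158, 0.066, 11.3) -> [-0.0008, 0.0945, -0.0012, 0.0447]
```

View pics/w6.png

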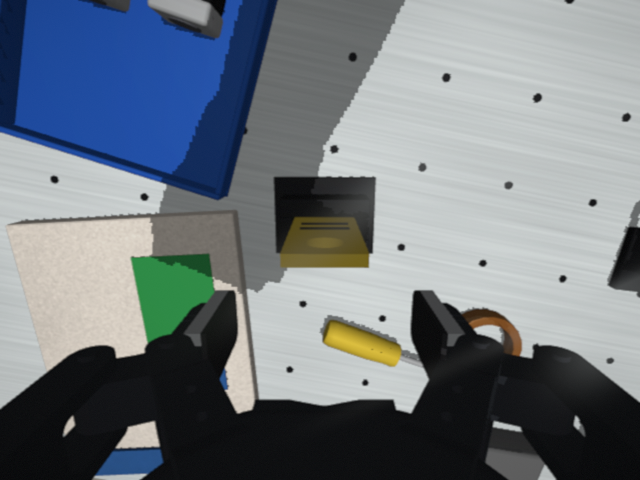

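The wrist view shows the yellow plate's top edge at (325,258), centred between the open fingers. Descending.

move_arm(
  deltas=[
    [[-0.001,0.03,-0.001,0],[-0.001,0.06,-0.001,0],[-0.001,0.083,-0.001,0],[-0.001,0.094,-0.001,0],[-0.001,0.094,-0.001,0]],
  ],
)

```text
time: 65.5
ee_pos: [0.6596, -0.158, 0.064]
tcp_rot: [-90.0, 0.1, 11.3]
wrist_force: [-1.1, 0.6, 0.3]
opening: 0.0699
```

move_arm(
  deltas=[
    [[0,0,0,0],[0,0,0,0],[0,0,0,0]],
  ],
)

```text
time: 65.8
ee_pos: [0.6612, -0.1584, 0.0666]
tcp_rot: [-90.1, -0.1, 11.3]
wrist_force: [-0.4, 0.2, 0.1]
opening: 0.0699
```

move_arm(
  deltas=[
    [[0,0,0,0],[0,0,0,0],[0,0,0,0],[0,0,0,0],[0,0,0,0]],
  ],
  claw=0.04,
  newtons=50,
)

```text
time: 66.3
ee_pos: [0.6608, -0.1581, 0.0659]
tcp_rot: [-90.0, -0.1, 11.3]
wrist_force: [-0.3, 1.8, 5.8]
opening: 0.0497
```

Run:
```python
from h import *
mom(2)
c,P=pts('side');p=get_obs()['ee_pos']
m=(P[...,2]>.05)&(P[...,2]<.15)&(abs(P[...,0]-p[0])<.04)&(abs(P[...,1]-p[1])<.07)
H,S,V=cv2.split(cv2.cvtColor(c['color'],cv2.COLOR_BGR2HSV))
f=m&(S<60);y=m&(H>15)&(H<35)&(S>80)
print('finger low z',np.percentile(P[f][:,2],[1,5,10]).round(4),'plate',np.percentile(P[y],[1,99],axis=0).round(4).tolist())
```

```text
66.35 [ 0.6609 -0.1581  0.0659] open 0.0494 F [-0.66  2.25  5.9 ] M [ 0.385  0.111 -0.004] sd [0.026 0.027 0.002] about jaw axis: 0.033
finger low z [0.0528 0.0698 0.1018] plate [[0.6525, -0.1851, 0.0509], [0.669, -0.135, 0.137]]
```

move_arm(
  deltas=[
    [[0,-0.01,0,0],[0,-0.025,0,0],[0,-0.045,0,0],[0,-0.07,0,0],[0,-0.09,0,0]],
  ],
)

```text
time: 66.95
ee_pos: [0.6606, -0.1585, 0.1577]
tcp_rot: [-90.0, -0.1, 11.3]
wrist_force: [0.3, -0.1, -1.3]
opening: 0.0495
```

Run:
```python
from h import *
mom(3)
c,P=pts('side');p=get_obs()['ee_pos']
H,S,V=cv2.split(cv2.cvtColor(c['color'],cv2.COLOR_BGR2HSV))
y=(P[...,2]>.05)&(abs(P[...,0]-p[0])<.06)&(abs(P[...,1]-p[1])<.07)&(H>15)&(H<35)&(S>80)
print('plate',np.percentile(P[y],[1,99],axis=0).round(4).tolist(),rect(P,y))
q=P[y];print('tilt',[q[abs(q[:,2]-z)<.006].mean(0).round(4).tolist() for z in (.1,.13,.16,.2,.22)])
a=np.radians(4.5);x0,y0=.6425,.149
def peg(t): return np.array([x0-t*np.cos(a),y0-t*np.sin(a),.165+t*20/55])
for t in(75,30):print(t,peg(t/1000).round(4))
go((.5,.02,p[2],7),(*peg(.08)[:2],p[2],4.5))
```

```text
67.05 [ 0.6618 -0.1587  0.1594] open 0.049 F [-0.29 -0.19 -0.42] M [ 0.031  0.012 -0.002] sd [0.014 0.061 0.012] about jaw axis: 0.006
plate [[0.6114, -0.2229, 0.1009], [0.6807, -0.1356, 0.6423]] (641.3, -185.2, 92.5, 74.3, -74.2)
tilt [[0.6592, -0.1632, 0.1021], [0.6591, -0.1634, 0.1299], [0.6598, -0.1657, 0.1593], [0.6567, -0.148, 0.1991], [0.6571, -0.1529, 0.2203]]
75 [0.5677 0.1431 0.1923]
30 [0.6126 0.1466 0.1759]
to (0.5, 0.02, np.float64(0.15526928477571636), 7) -> [-0.1226, -0.0, 0.2065, 4.3145]
to (np.float64(0.5627466133013497), np.float64(0.1427232723417724), np.float64(0.15526928477571636), 4.5) -> [0.0772, -0.0, 0.1142, 2.5]
```

move_arm(
  deltas=[
    [[-0.025,0,0.03,1],[-0.05,0,0.07,2],[-0.075,0,0.115,3],[-0.1,0,0.16,4],[-0.122,0,0.2,4.3]],
  ],
)

```text
time: 67.65
ee_pos: [0.4994, 0.0149, 0.1534]
tcp_rot: [-90.0, 0.1, 7.0]
wrist_force: [1.6, 0.0, -0.9]
opening: 0.0493
```

move_arm(
  deltas=[
    [[0.01,0,0.03,0.6],[0.02,0,0.06,1.2],[0.03,0,0.09,1.8],[0.04,0,0.118,2.5],[0.04,0,0.118,2.5]],
  ],
)

```text
time: 68.15
ee_pos: [0.5265, 0.1386, 0.1531]
tcp_rot: [-90.0, 0.1, 4.7]
wrist_force: [-1.4, -0.7, -1.6]
opening: 0.0493
```

move_arm(
  deltas=[
    [[0,0,0,0],[0,0,0,0],[0,0,0,0],[0,0,0,0],[0,0,0,0]],
  ],
)

```text
time: 68.65
ee_pos: [0.5269, 0.1354, 0.1552]
tcp_rot: [-90.0, -0.0, 4.5]
wrist_force: [-0.8, 0.1, -1.5]
opening: 0.0493
```

Run:
```python
from h import *
mom(1)
c,P=pts('side');p=get_obs()['ee_pos'];print(p)
H,S,V=cv2.split(cv2.cvtColor(c['color'],cv2.COLOR_BGR2HSV))
y=(abs(P[...,2]-.17)<.09)&(abs(P[...,0]-p[0])<.05)&(abs(P[...,1]-p[1])<.05)&(H>15)&(H<35)&(S>80)
print('plate',y.sum(),np.percentile(P[y],[1,99],axis=0).round(4).tolist())
m=(P[...,2]>.165)&(P[...,2]<.2)&(P[...,0]>.58)&(P[...,0]<.66)&(abs(P[...,1]-.147)<.03);q=P[m]
print('peg+post',[(round(x,3),q[abs(q[:,0]-x)<.004].mean(0).round(4).tolist(),(abs(q[:,0]-x)<.004).sum()) for x in np.arange(.583,.65,.008)])
cv2.imwrite('pics/s7.png',cv2.resize(c['color'][90:250,270:430],(600,600),interpolation=cv2.INTER_CUBIC))
```

```text
68.65 [0.5269 0.1354 0.1552] open 0.0493 F [-0.8   0.11 -1.48] M [ 0.055 -0.054  0.006] sd [0. 0. 0.] about jaw axis: -0.058
[0.52697353 0.13557396 0.15519975]
plate 174 [[0.5204, 0.106, 0.0984], [0.532, 0.1604, 0.2255]]
peg+post [(np.float64(0.583), [0.5867, 0.1443, 0.1864], np.int64(3)), (np.float64(0.591), [0.5913, 0.1443, 0.1851], np.int64(11)), (np.float64(0.599), [0.5989, 0.1444, 0.1831], np.int64(15)), (np.float64(0.607), [0.6076, 0.1449, 0.1805], np.int64(14)), (np.float64(0.615), [0.6159, 0.1454, 0.177], np.int64(12)), (np.float64(0.623), [0.6227, 0.1454, 0.1755], np.int64(10)), (np.float64(0.631), [0.631, 0.1469, 0.1716], np.int64(15)), (np.float64(0.639), [0.6399, 0.1477, 0.1741], np.int64(19)), (np.float64(0.647), [0.6457, 0.1473, 0.1747], np.int64(19))]
```

View pics/s7.png

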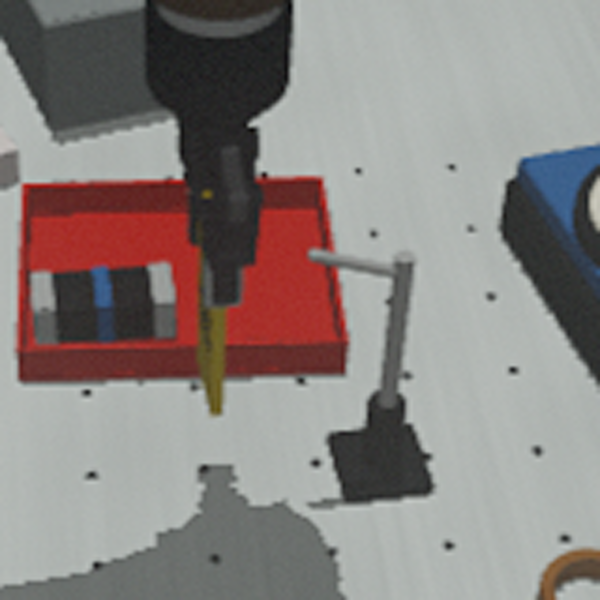

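The side crop shows the plate hanging vertically at (212,330), left of the peg tip at (312,255). Its eye is about 44 mm above the TCP. Lining up with the tip, then sliding on.

move_arm(
  deltas=[
    [[0.008,0.003,0.001,0],[0.016,0.006,0.003,0],[0.025,0.01,0.005,0],[0.0335,0.0127,0.006,0],[0.0335,0.0127,0.006,0]],
  ],
)

```text
time: 69.25
ee_pos: [0.5606, 0.1447, 0.1411]
tcp_rot: [-90.0, 0.1, 4.5]
wrist_force: [-0.6, -1.6, -1.3]
opening: 0.0492
```

move_arm(
  deltas=[
    [[0,0,0,0],[0,0,0,0],[0,0,0,0]],
  ],
)

```text
time: 69.55
ee_pos: [0.5597, 0.1445, 0.1427]
tcp_rot: [-90.0, -0.0, 4.5]
wrist_force: [-0.1, 0.2, -0.9]
opening: 0.0493
```

Run:
```python
from h import *
mom(2)
c,P=pts('side')
cv2.imwrite('pics/s8.png',np.hstack([cv2.resize(c['color'][120:220,300:400],(400,400),interpolation=cv2.INTER_CUBIC),cv2.resize(camera('wrist')['color'],(533,400))[:, :400]]))
```

```text
69.6 [0.5598 0.1445 0.1427] open 0.0492 F [ 0.04  0.15 -1.  ] M [-0.012  0.013 -0.002] sd [0.022 0.026 0.046] about jaw axis: 0.014
```

View pics/s8.png

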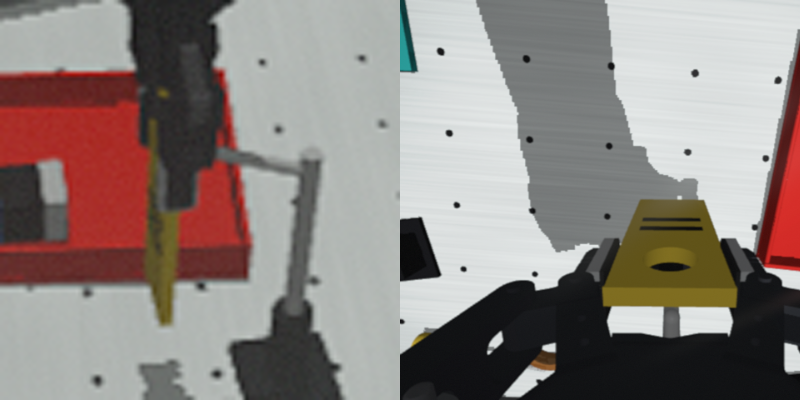

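Side half: the peg tip at (215,153) is level with the plate's hole region. Wrist half: the peg at (672,322) is laterally centred on the hole (670,260). Sliding on.

move_arm(
  deltas=[
    [[0.006,0,0,0],[0.012,0,0,0],[0.018,0.001,0,0],[0.024,0.0015,0,0],[0.03,0.002,0,0]],
  ],
)

```text
time: 70.25
ee_pos: [0.5903, 0.1469, 0.1401]
tcp_rot: [-90.0, 0.0, 4.5]
wrist_force: [0.3, -0.3, -1.3]
opening: 0.0497
```

move_arm(
  deltas=[
    [[0.005,0.0015,0,0],[0.01,0.0035,0,0],[0.015,0.0055,0,0],[0.02,0.007,0,0],[0.023,0.008,0,0]],
  ],
)

```text
time: 70.75
ee_pos: [0.6131, 0.1487, 0.1321]
tcp_rot: [-90.0, 0.0, 4.5]
wrist_force: [0.9, -0.3, -1.5]
opening: 0.0498
```

Run:
```python
from h import *
mom(3)
c,P=pts('side')
cv2.imwrite('pics/s9.png',np.hstack([cv2.resize(c['color'][120:220,300:400],(400,400),interpolation=cv2.INTER_CUBIC),cv2.resize(camera('wrist')['color'],(533,400))[:, :400]]))
```

```text
70.85 [0.6129 0.1487 0.132 ] open 0.0489 F [-0.2  -0.22 -1.71] M [ 0.014  0.051 -0.019] sd [0.006 0.024 0.009] about jaw axis: 0.049
```

View pics/s9.png

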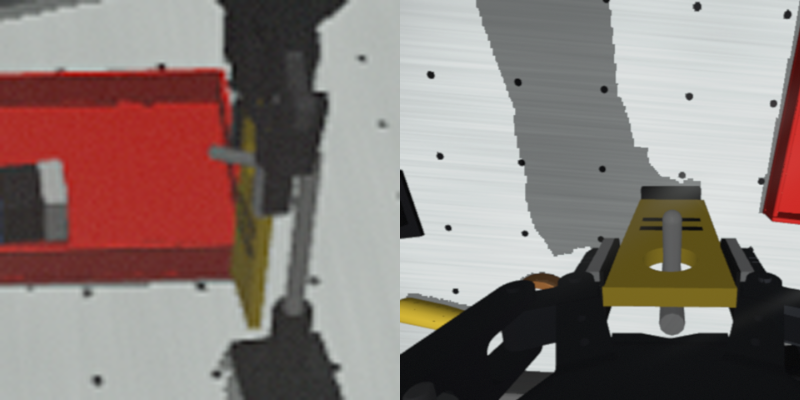

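The peg is through the hole (peg (672,240) in the wrist half) without contact. Lowering onto it.

move_arm(
  deltas=[
    [[0,0.002,0,0],[0,0.004,0,0],[0,0.005,0,0],[0,0.006,0,0],[0,0.006,0,0]],
  ],
)

```text
time: 71.5
ee_pos: [0.6126, 0.1487, 0.1262]
tcp_rot: [-90.0, 0.0, 4.5]
wrist_force: [-0.3, 0.1, -0.6]
opening: 0.0492
```

move_arm(
  deltas=[
    [[0,0.001,0,0],[0,0.001,0,0],[0,0.001,0,0]],
  ],
)

```text
time: 71.8
ee_pos: [0.6127, 0.1487, 0.1254]
tcp_rot: [-90.0, 0.0, 4.5]
wrist_force: [-0.1, -0.3, -0.8]
opening: 0.0493
```

move_arm(
  deltas=[
    [[0,0.001,0,0],[0,0.002,0,0],[0,0.002,0,0],[0,0.002,0,0]],
  ],
)

```text
time: 72.2
ee_pos: [0.6128, 0.1487, 0.1238]
tcp_rot: [-90.0, -0.0, 4.5]
wrist_force: [-1.5, -0.2, 3.9]
opening: 0.0492
```

```bash
python3 -c "
from h import *
mom(4)"
```

```text
72.35 [0.6128 0.1487 0.1238] open 0.0491 F [-1.4  -0.51  3.89] M [-0.036  0.234  0.016] sd [0.019 0.049 0.028] about jaw axis: 0.236
```

Contact made. Releasing and withdrawing upward.

move_arm(
  deltas=[
    [[0,-0.001,0,0],[0,-0.001,0,0]],
  ],
)

```text
time: 72.6
ee_pos: [0.6127, 0.1487, 0.1241]
tcp_rot: [-90.0, 0.0, 4.5]
wrist_force: [-1.0, 1.1, 1.3]
opening: 0.0493
```

move_arm(
  deltas=[
    [[0,0,0,0],[0,0,0,0],[0,0,0,0],[0,0,0,0],[0,0,0,0]],
  ],
  claw=0.075,
)

```text
time: 73.1
ee_pos: [0.6127, 0.1487, 0.1243]
tcp_rot: [-90.0, 0.0, 4.5]
wrist_force: [-0.7, 0.6, -0.4]
opening: 0.0753
```

move_arm(
  deltas=[
    [[0,-0.02,0,0],[0,-0.04,0,0],[0,-0.07,0,0],[0,-0.1,0,0],[0,-0.13,0,0]],
  ],
)

```text
time: 73.6
ee_pos: [0.6125, 0.1486, 0.2556]
tcp_rot: [-90.0, -0.0, 4.5]
wrist_force: [0.9, 1.2, 0.4]
opening: 0.0752
```

move_arm(
  deltas=[
    [[-0.03,0,-0.03,0],[-0.08,0,-0.06,0],[-0.13,0,-0.09,0],[-0.17,0,-0.12,0],[-0.2,0,-0.15,0]],
  ],
)

```text
time: 74.1
ee_pos: [0.4293, -0.0108, 0.2545]
tcp_rot: [-90.0, -0.0, 4.6]
wrist_force: [1.0, -1.5, 0.6]
opening: 0.0753
```

Run:
```python
from h import *
mom(1)
c,P=pts('side');housings(c,P);t,Q=pts('top')
H,S,V=cv2.split(cv2.cvtColor(c['color'],cv2.COLOR_BGR2HSV))
y=(abs(P[...,0]-.615)<.05)&(abs(P[...,1]-.148)<.06)&(H>15)&(H<35)&(S>80)
print('plate',y.sum(),np.percentile(P[y],[1,99],axis=0).round(4).tolist(),rect(P,y))
m=(P[...,2]>.0)&(abs(P[...,0]-.32)<.03)&(abs(P[...,1]-.235)<.03);print('jar top',np.nanmax(P[m][:,2]))
cv2.imwrite('pics/end.png',np.hstack([cv2.resize(c['color'][60:460,180:480],(390,520)),cv2.resize(t['color'][60:360,100:540],(410,280+240))]))
```

```text
74.1 [ 0.4293 -0.0108  0.2545] open 0.0753 F [ 0.97 -1.51  0.65] M [-0.071 -0.052 -0.043] sd [0. 0. 0.] about jaw axis: -0.046
comp [396.  12.] 761 (928.9, 1323.8, 379.1, 204.7, 8.0) z 0.0349
comp [122.  12.] 1490 (-203.9, 1324.5, 799.6, 30.3, -0.3) z 0.0344
comp [320. 108.] 420 (550.9, 576.8, 162.5, 16.4, 14.5) z 0.035
comp [453. 181.] 1229 (844.3, 238.3, 307.1, 153.3, -39.2) z 0.0382
comp [302. 169.] 466 (479.4, 303.1, 80.4, 49.1, 1.3) z 0.0388
comp [498. 243.] 3457 (911.0, 16.5, 182.5, 121.7, 90.0) z 0.0352
comp [ 97. 288.] 1077 (26.5, -28.1, 162.9, 100.2, 41.9) z 0.0328
comp [405. 315.] 731 (660.7, -158.5, 77.6, 41.0, -79.3) z 0.0345
comp [341. 398.] 3466 (536.2, -328.6, 230.6, 191.6, -6.5) z 0.0307
comp [323. 421.] 1744 (480.0, -357.9, 102.3, 44.4, -5.1) z 0.0403Traceback (most recent call last):
  File "<stdin>", line 3, in <module>
  File "h.py", line 4, in pts
    c=camera(n); z=c["range_z"]; v,u=np.mgrid[:480,:640]
ValueError: 200 camera calls are used up
```

The camera budget is used up. I can only go by the force reading, which shows no plate weight in the gripper after withdrawal, with the robot clear of everything. Handing in.

move_arm(
  deltas=[
    [[0,0,0,0],[0,0,0,0],[0,0,0,0],[0,0,0,0],[0,0,0,0]],
  ],
)

```text
time: 74.7
ee_pos: [0.4315, -0.0097, 0.254]
tcp_rot: [-90.0, 0.1, 4.6]
wrist_force: [-0.4, -0.0, -1.0]
opening: 0.0751
```

```bash
python3 -c "
from workcell import *
o=get_obs();print(o['time'],o['ee_pos'],o['wrist_force'],o['opening']);print(job_done())"
```

```text
74.7 [ 0.43151913 -0.00970055  0.25402866] [-0.38831419 -0.03011455 -0.991966  ] 0.07513522259606242
the job is handed in; nothing more can be done
None
```

I sorted the three housings, hung the yellow plate on the peg and handed the job in at 74.7 s. However, I have no picture of the plate after I let go of it.

**Sorting:** I tipped each housing about 28° both ways and weighed it level.

| Housing (start x, y in mm) | Moment after first tip (N m) | Moment after second tip (N m) | Verdict | Tray |
|---|---|---|---|---|
| (457, 133) | 0.006 | 0.008 | sound | blue |
| (591, -43) | -0.013 | -0.012 | sound | blue |
| (595, 50) | +0.066 | -0.099 | loose | red |

- **Repeated measurement:** the first reading on the second housing was 0.031 N m. I put that down to gripping off centre, repeated the tip with the grip checked, and used the repeat.
- **Trays:** after sorting, both cameras showed all three lying flat on the tray floors.

**Plate:** the last picture showed the peg through the hole. On lowering I felt contact of about 4 N.

**Checks that failed or disagreed:**
- **No final look:** the 200 camera calls ran out just after I withdrew. That the plate stayed on the peg rests only on the wrist force, which read +0.65 N, then -1.0 N, with the plate weighing 1.2 N. The open fingers (75 mm) could not have held the 50 mm plate.
- **Jar:** I did not recheck the amber jar at the end. No move was planned near it, and it was upright in the last pictures that showed it.
- **Turquoise plate:** I knocked it over while testing the first housing. It fell across the second housing, and I picked it up by mistake. I then laid it flat at about (407, -134) mm, so it was not left alone as asked.
- **First grasp:** it missed because the fingertips sit about 30 mm behind the reported tool point. I corrected for this afterwards.

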